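# Knock a stuck sample carrier out of its loading nest

### The job

The sample carrier sits stuck flush in the loading nest. Take the standing knockout tool by its grip, bring its pin in under the nest from the open side, feel for the off-centre knockout hole in the underside and press the carrier up through it gently, never with more than 25 N, until it stands about half its thickness proud but is still held in the pocket; then lower the tool and stand it back on the table clear of the nest. Now pull the carrier out by its sides and lay it flat in the empty compartment of the tray without dropping it, leaving the other things where they are.

Things in the scene. Friction and masses are not known exactly. Their poses are not given: they have to be found in the camera images.
- nest: Loading nest, fixed: dark steel block on two 25 mm posts. Origin on the table, below the middle of the seated carrier; z up; +x points to the posts (axes at x = 47, y = -22 and 22 mm; clamping forks on the table out to x = 115). The space under it is open towards -x, the side to come from. Block: x -36 to 62, y -36 to 36 mm, underside 52 and top 75 mm above the table.
- nest_pocket (a point): On the pocket's floor, 60 mm above the table, under the carrier's middle; pocket open at the top, 41 x 42 x 15 mm. Through the 8 mm floor (52 to 60 mm) goes the upright knockout hole, 12 mm diameter, 1 mm chamfer below. It is in a turnable insert, locked, so its centre lies 3.5 mm from this axis in a direction that differs each time and cannot be seen: feel for it all round. The rest of the underside is flat.
- nest_plunger (a point): Midway between the noses of two brass spring plungers (4 mm high, 71.5 mm above the table, 22 mm apart) in the pocket's +y wall, pressing the carrier against the opposite wall with 8 N in all. The carrier slides up against 7 to 14 N and stays where left, tilted up to 0.1 rad (best gripped on its two y faces, fingertips down at the nest's top); raised over 10 mm it comes loose.
- carrier_c (a point): Centre of the stuck sample carrier: loose aluminium plate 40 x 40 x 15 mm, about 65 g, a round 22 mm sample and two tiny screw heads on its top; z up, x and y along its sides. At the start it lies on the pocket floor, sides along the nest's x and y, top flush with the nest's top (centre 67.5 mm above the table), so that nothing of it can be gripped.
- tool_grip (a point): Knockout tool, loose, steel, 340 g, standing on its flat foot 85 x 26 x 10 mm (x, y, z). This point is on the upright grip bar, 24 x 12 mm (x, y), 95 mm high, 75 mm above the foot's underside, 13 mm from the foot's end. +x points along the foot to the pin, 60 mm away. Grip the 12 mm thickness, flat on the broad faces, firmly (80 N or more): the push at the pin tries to tilt it.
- tool_tip (a point): Top centre of the knockout tool's upright pin: 10 mm diameter, 1 mm chamfer, 27 mm long above the foot, 37 mm above the foot's underside (so 15 mm below the nest's underside when the tool stands on the table). The foot ends 12.5 mm beyond the pin's axis (+x). Axes as the tool's.
- tray_cell (a point): Centre of the floor of the EMPTY compartment of the white tray, 3 mm above the table. Tray fixed, 165 x 105 mm (x, y), walls and divider 3 mm thick, 11 mm high over the table, two compartments of 78 x 99 mm side by side along x. The other one, 81 mm away towards -x, holds a carrier like the stuck one.
- spare_tray: Another carrier, 40 x 40 x 15 mm, lying in the other compartment of the tray, to be left alone; origin at the centre of its underside.
- spare_a: Another carrier lying on the table, 40 x 40 x 15 mm, to be left alone; origin at the centre of its underside.
- spare_b: Another carrier lying on the table, 40 x 40 x 15 mm, to be left alone; origin at the centre of its underside.
- loose_fork: Clamping fork, 92 x 40 x 9 mm along x, y, z, lying on the table, to be left alone; origin at its underside.
- filter: Round filter in a black ring, 52 mm diameter, 10 mm high, lying on the table, to be left alone; origin at its underside.
- driver: Screwdriver, 160 mm long along x, lying on the table, to be left alone.
- lens_mount: Lens in a round mount on a post, fixed, 135 mm high, 56 mm wide; origin at its foot.
- mirror_mount: Mirror in a round mount on a post, fixed, 145 mm high, 56 mm wide; origin at its foot.
There are look-alikes about, which are no part of the job. Of the things that look like the part that bears tray_cell, the smallest one is meant.

How it is judged:
By the outcome, as a careful person would: the job done as asked, in the order asked, and still so for the second after the job is handed in, with the robot touching nothing.
It also fails if it takes over 72 s, if anything falls off the work surface, if the arm or the gripper's body presses on something with over 40 N, if the wrist force passes 120 N, or if a joint passes its speed limit or range.

### The arm

A 6-joint arm with a two-finger parallel gripper is mounted at the origin on the work surface. World frame = base frame: x ahead of the robot, y to its left, z up, the work surface at z = 0. Lengths are in m, angles in rad, forces in N, time in s.
With the tool pointing down it reaches from about 0.35 to 0.85 m from the base axis. Payload 8.1 kg.
Tool frame: the origin (TCP) lies on the centre line of the jaws, within the pads' length; the fingertips stand 8 mm ahead of it and the grasp point (between the pads) lies 11 mm behind it; z points along the fingers, y is the direction in which the jaws open and shut (so a half turn about z gives the same grasp; the last joint's range is limited). The gripper opens to 85 mm and grips with 20 to 120 N. Pads are 22 mm wide; open, the fingers measure 114 mm over their backs; the gripper's body (76 mm by 85 mm) begins 54 mm behind the grasp point. The pads swing forward as they close: fully open they stand 13 mm farther back than shut.
Start: joints at [1.236, 0.13, 1.488, -0, 1.523, -0.085], TCP at [0.148, 0.581, 0.239] pointing down, gripper open.
Joint ranges: [-2.96, 2.96], [-0.89, 2.26], [0.02, 2.5], [-1.34, 4.48], [0, 2.73], [-2.66, 2.66]. Speed limits (rad/s): [2.39, 2.39, 2.79, 3.14, 3.14, 3.14].

### API

Orientations are given as [roll, pitch, yaw] about the fixed x, y, z axes, in that order (R = Rz(yaw) Ry(pitch) Rx(roll)).
In Python, from workcell import get_state, camera, job_done gives the robot as it stands.
- The arm moves only by the tool step_arm, never from a script. Its argument "series" is a list of rows, each an object of numbers: "dx", "dy", "dz": the shift along the tool's x, y, z in m; "spin": the turn about the tool's z in rad; "jaw": the gripper's target within -1 to 1 (fully open at 1, half-way at 0, shut at -1). In form: [{"dx": .., "dy": .., "dz": .., "spin": .., "jaw": ..}, ...]. A call has 1 to 12 rows; each row shifts and turns the commanded pose from where the row before left it, along the tool's axes as they then stand; what a row does not reach is not made up. A row lasts 1/8 s, in which the tool goes at most 62.5 mm and 10.7 degrees, less where a joint would pass 70% of its speed; a pose out of reach is approached as far as the arm can. A call with a gripper value outside its range is refused whole. The fingers move at their own pace and stop on an object; "grip_force" is the grip in N (left out, the last holds). Time passes only in rows, so rows that do not move let the fingers close. It gives the time, the measured TCP pose, the force and the opening at its end, in the units of the state.
- get_state(): the state, without advancing time (a new reading comes with each control period).
- camera(name): name is "side" or "top"; returns a dict with "image" (480x640x3 uint8, blue, green, red), "intrinsics" (3x3 intrinsics, pixels), "k1" (the pictures are not rectified: a ray, as slopes to the right and down, at radius r is drawn at 1 + k1 r^2 times it, then the intrinsics apply), "camera_from_world" (4x4, takes a point from world to camera coordinates). Camera axes: x right, y down, z forward; pixel columns grow to the right and rows downward; lengths in m; the calibration is good to about 2 mm. A picture is of the moment at which its call begins. There is no depth.
- job_done(): hands the job in, once; it reports no verdict.
The state is a dict: "clock": time; "joint_pos": joint angles; "joint_vel": joint speeds; "joint_efforts": joint torques, N m; "tool_pos": TCP position; "tcp_rot": TCP orientation; "force": force on the tool from outside, world axes, zero at the start; "moment": the same for the moment, N m; "gripper_width": finger opening in m.
Only numpy, scipy, OpenCV 4.12 (cv2) and the standard library are available. Lean on these libraries where they do the work, as an engineer would, in place of code of your own. Each camera call takes 0.05 s, during which the arm holds its last target.

## Working session

There is one attempt and no reset: what is moved stays moved. The work goes in short steps, Python scripts to look and compute and a tool call to move; the robot and the scene stay as the last step left them, time stands still between calls to the robot, and variables do not carry over. Pictures are saved under pics/ and viewed, and the job is handed in when it is done.

Besides the shell and the picture viewer there is one more tool, called after ">>>" as name(argument=value, ...), one argument or row to a line, values as JSON. step_arm: Moves the arm, as the interface text tells. Its arguments: {"type":"object","properties":{"series":{"type":"array"},"grip_force":{"type":"number"}},"required":["series"]}

```bash
mkdir -p pics; ls
cat > h.py <<'E'
import numpy as np, cv2, pickle
from workcell import get_state, camera, job_done
def snap(tag):
    out={}
    for n in ("top","side"):
        c=camera(n); out[n]=c; cv2.imwrite(f"pics/{tag}_{n}.png",c["image"])
    pickle.dump(out,open(f"pics/{tag}.pkl","wb")); return out
def load(tag): return pickle.load(open(f"pics/{tag}.pkl","rb"))
def undist(c,px):
    K=c["intrinsics"];p=np.array([(px[0]-K[0][2])/K[0][0],(px[1]-K[1][2])/K[1][1]])
    u=p.copy()
    for _ in range(30): u=p/(1+c["k1"]*(u@u))
    return u
def ray(c,px):
    T=np.array(c["camera_from_world"]);R=T[:3,:3];t=T[:3,3]
    u=undist(c,px);d=R.T@np.array([u[0],u[1],1]);return -R.T@t,d
def onz(c,px,z):
    o,d=ray(c,px);return o+d*(z-o[2])/d[2]
def proj(c,P):
    T=np.array(c["camera_from_world"]);q=T[:3,:3]@np.array(P)+T[:3,3];u=q[:2]/q[2];u=u*(1+c["k1"]*(u@u));K=c["intrinsics"]
    return np.array([K[0][0]*u[0]+K[0][2],K[1][1]*u[1]+K[1][2]])
E
python3 - <<'E'
from h import *
o=snap("a")
for n in o: print(n,o[n]["intrinsics"],o[n]["k1"],np.linalg.inv(o[n]["camera_from_world"]).round(3))
print(get_state())
E
```

```text
pics
top [[587.53522801   0.         324.60798387]
 [  0.         587.53522801 240.28738133]
 [  0.           0.           1.        ]] -0.08126124030811081 [[ 0.023 -0.996  0.086  0.359]
 [-1.    -0.022  0.004  0.103]
 [-0.002 -0.086 -0.996  1.48 ]
 [ 0.     0.     0.     1.   ]]
side [[543.36567459   0.         315.84265191]
 [  0.         543.36567459 239.60630981]
 [  0.           0.           1.        ]] -0.133248957591045 [[ 0.866 -0.268  0.422  0.018]
 [-0.5   -0.448  0.741 -0.681]
 [-0.01  -0.853 -0.522  0.628]
 [ 0.     0.     0.     1.   ]]
{'clock': 0.1, 'joint_pos': array([ 1.23558922e+00,  1.31113905e-01,  1.48920111e+00,  1.78047462e-05,
        1.52302102e+00, -8.54014108e-02]), 'joint_vel': array([-0.00031622, -0.00226276, -0.00114188,  0.00133366,  0.00054249,
       -0.00057387]), 'joint_efforts': array([ 2.01118812e-03, -5.70954001e+01, -5.01940584e+01, -3.83369343e-05,
        8.07270961e-03,  4.06311059e-06]), 'tool_pos': array([0.14813635, 0.58090644, 0.23831558]), 'tcp_rot': array([-3.13985714e+00, -1.66424280e-04,  2.89178594e+00]), 'force': array([-0.18331566,  0.4631895 ,  0.67614843]), 'moment': array([ 0.01069734,  0.0203786 , -0.05418787]), 'gripper_width': 0.0852895661919483}
```

View pics/a_top.png

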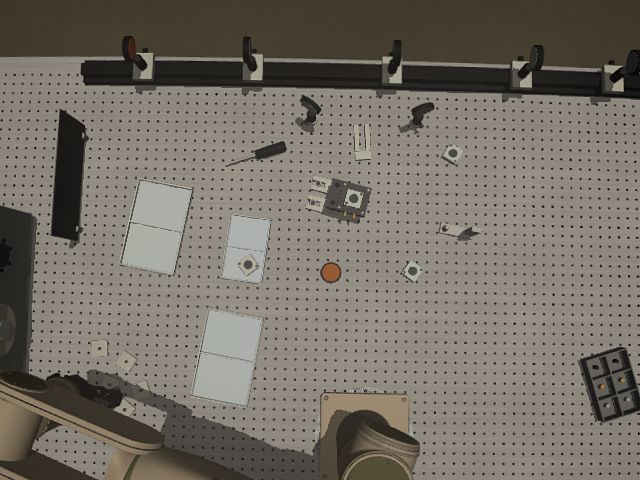

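View pics/a_side.png

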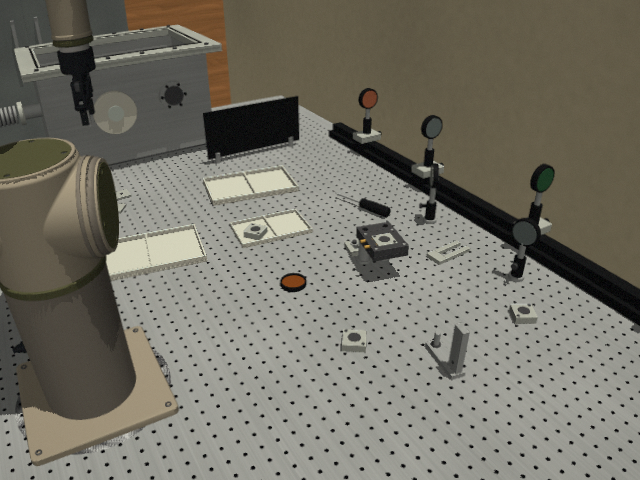

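Run:
```python
from h import *
o=load("a")
t=o["top"]["image"];s=o["side"]["image"]
cv2.imwrite("pics/a1.png",cv2.resize(t[165:235,295:380],None,fx=8,fy=8,interpolation=cv2.INTER_CUBIC))
cv2.imwrite("pics/a2.png",cv2.resize(t[205:255,425:495],None,fx=10,fy=10,interpolation=cv2.INTER_CUBIC))
cv2.imwrite("pics/a3.png",cv2.resize(t[205:295,210:280],None,fx=6,fy=6,interpolation=cv2.INTER_CUBIC))
cv2.imwrite("pics/a4.png",cv2.resize(s[210:390,330:480],None,fx=5,fy=3.3,interpolation=cv2.INTER_CUBIC))
```

```text
(no output)
```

View pics/a1.png

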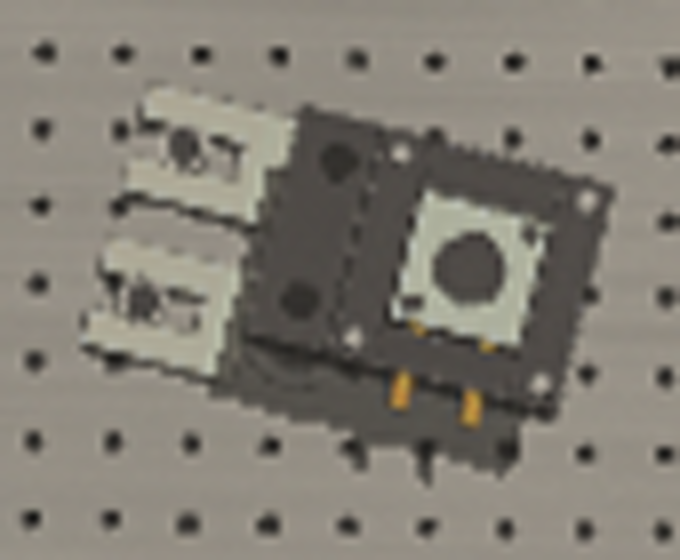

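View pics/a2.png

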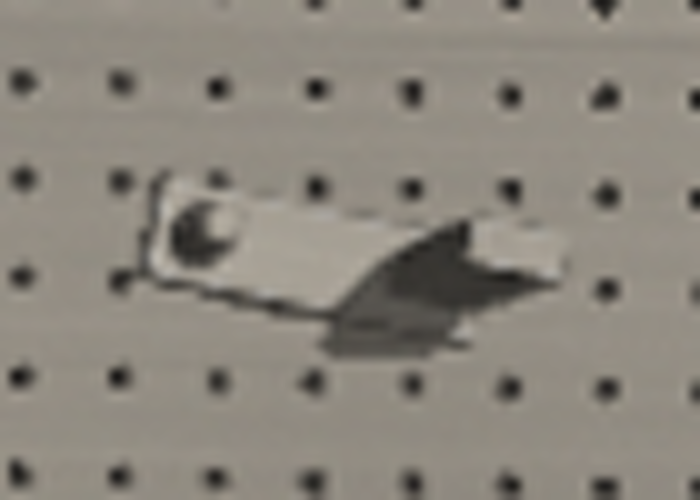

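View pics/a3.png

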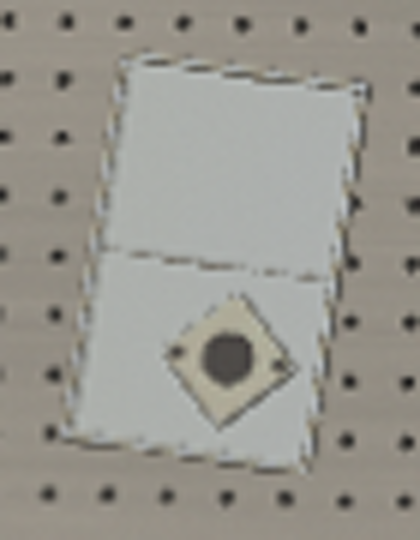

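View pics/a4.png

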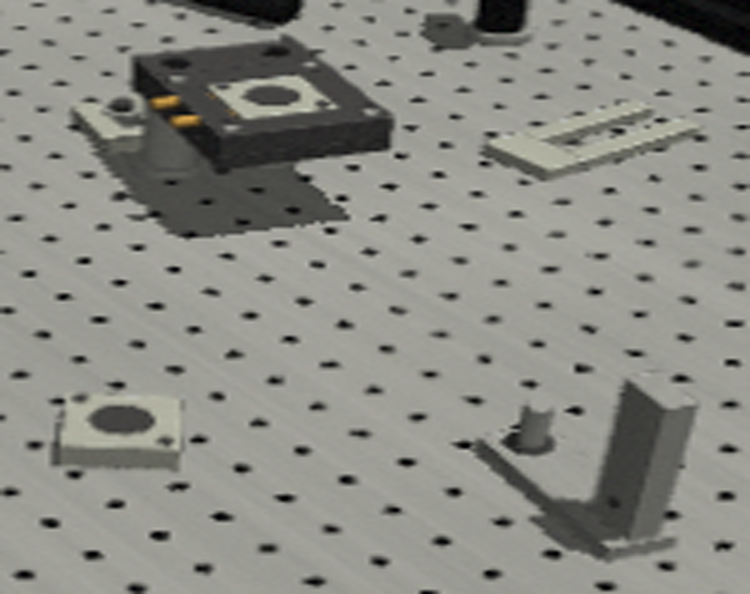

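Run:
```python
from h import *
o=load("a")
t=o["top"]["image"];s=o["side"]["image"]
cv2.imwrite("pics/b1.png",cv2.resize(t[216:246,435:485],None,fx=16,fy=16,interpolation=cv2.INTER_CUBIC))
cv2.imwrite("pics/b2.png",cv2.resize(s[318:383,420:475],None,fx=9,fy=9,interpolation=cv2.INTER_CUBIC))
cv2.imwrite("pics/b3.png",cv2.resize(s[215:275,340:415],None,fx=10,fy=10,interpolation=cv2.INTER_CUBIC))
for c,n in ((o["top"],"top"),(o["side"],"side")): print(n,proj(c,[.4,-.12,0]),proj(c,[.4,-.12,.1]))
```

```text
top [414.57612592 276.52866648] [420.95838111 275.49425623]
side [349.37790035 348.29554075] [350.93977299 301.14744962]
```

View pics/b1.png

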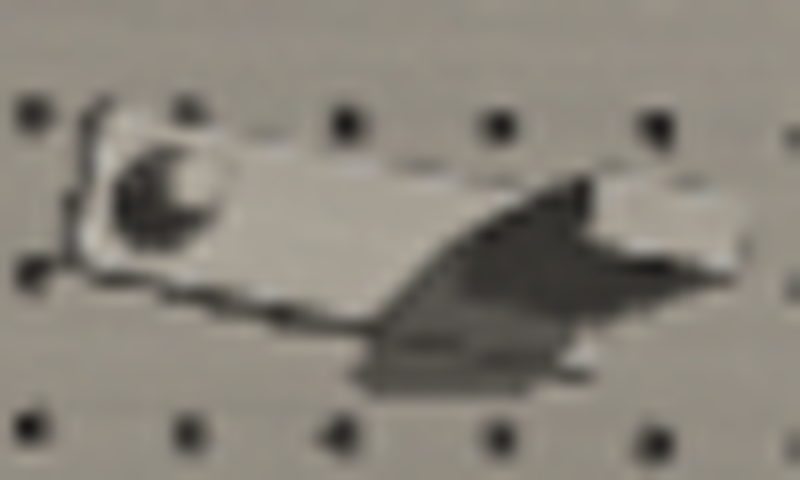

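View pics/b2.png

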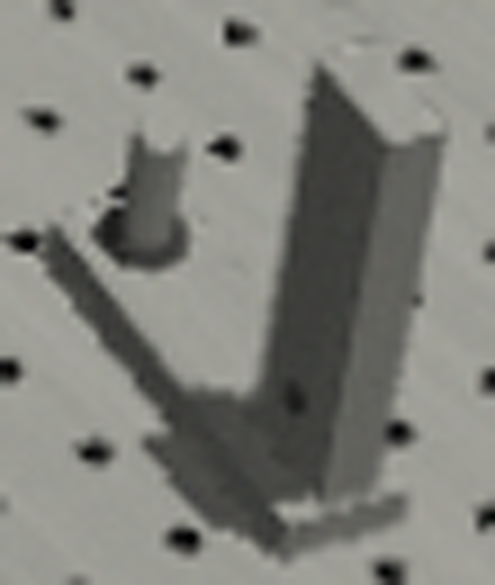

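View pics/b3.png

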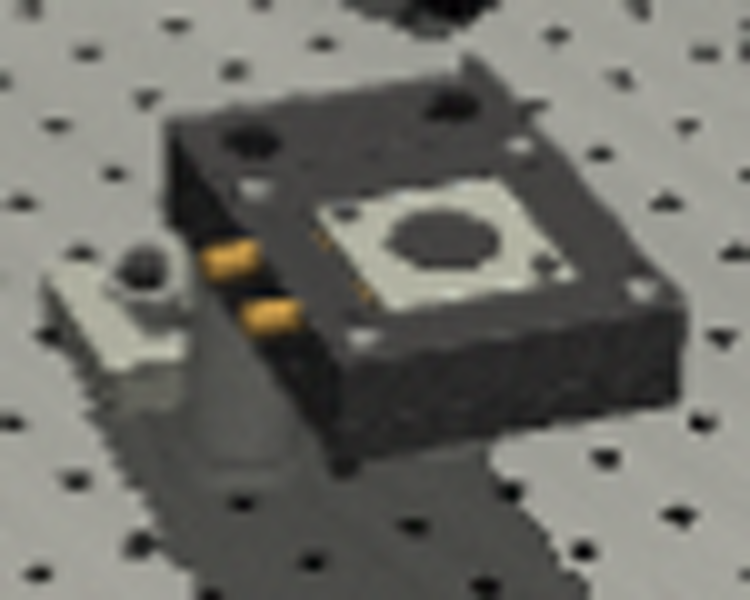

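```bash
cat > m.py <<'E'
from h import *
def fit(model,world):
    m=np.array(model,float);w=np.array(world,float)[:,:2];mc=m.mean(0);wc=w.mean(0);a=m-mc;b=w-wc
    th=np.arctan2((a[:,0]*b[:,1]-a[:,1]*b[:,0]).sum(),(a*b).sum());R=np.array([[np.cos(th),-np.sin(th)],[np.sin(th),np.cos(th)]])
    t=wc-R@mc; res=w-(m@R.T+t); return t,th,res
def cr(p,k,off): return ((p[0]+.5)/k-.5+off[0],(p[1]+.5)/k-.5+off[1])
E
python3 - <<'E'
from m import *
o=load("a");T=o["top"];S=o["side"]
mod=np.array([(-36,-36),(-36,36),(62,-36),(62,36)])/1000
pt=[cr(p,8,(295,165)) for p in [(613,187),(553,418),(308,107),(245,340)]]
ps=[cr(p,10,(340,215)) for p in [(687,302),(342,358),(470,60),(171,122)]]
for c,p in ((T,pt),(S,ps)):
    w=[onz(c,q,.075) for q in p];t,th,r=fit(mod,w);print("nest",t.round(4),th.round(4),(r*1000).round(1).tolist())
cm=np.array([(20,-20),(-20,-20),(-20,20),(20,20)])/1000
w=[onz(T,cr(p,8,(295,165)),.075) for p in [(425,192),(552,228),(517,348),(390,318)]];t,th,r=fit(cm,w);print("carrier top",t.round(4),th,(r*1000).round(1).tolist())
w=[onz(S,cr(p,10,(340,215)),.075) for p in [(497,178),(577,275),(388,312),(317,207)]];t,th,r=fit(cm,w);print("carrier side",t.round(4),th,(r*1000).round(1).tolist())
print("sample",onz(T,cr((469,268),8,(295,165)),.075),onz(S,cr((442,240),10,(340,215)),.075))
# tool
b1=lambda p,z:onz(T,cr(p,16,(435,216)),z).round(4)
b2=lambda p,z:onz(S,cr(p,9,(420,318)),z).round(4)
print("foot tip end T",b1((108,108),.01),b1((82,258),.01)," S left",b2((55,228),.01),"near",b2((283,515),.01),"right",b2((405,493),.01))
for z in (.095,.105):
  print(z,"bar S",[b2(p,z)[:2].tolist() for p in [(320,65),(388,142),(443,130),(372,45)]])
  print("bar T",[b1(p,z)[:2].tolist() for p in [(590,175),(745,210),(738,275)]])
print("pin",b1((195,182),.037),b2((160,142),.037))
# tray
a3=lambda p:cr(p,6,(210,205))
tm=np.array([(82.5-40.5,52.5),(82.5-40.5,-52.5),(-82.5-40.5,-52.5),(-82.5-40.5,52.5)])/1000
w=[onz(T,a3(p),.011) for p in [(128,60),(368,90),(306,470),(65,437)]];t,th,r=fit(tm,w);print("tray",t.round(4),th,(r*1000).round(1).tolist())
print(get_state()["tcp_rot"])
E
```

```text
nest [0.5824 0.0409] 1.3365 [[0.8, 1.0], [-0.1, 1.3], [0.5, -1.5], [-1.2, -0.7]]
nest [0.582  0.0401] 1.3563 [[-1.0, -0.5], [0.8, 2.0], [-1.4, 1.7], [1.6, -3.2]]
carrier top [0.5831 0.0411] 1.3255387425838063 [[-0.3, -0.2], [-0.7, -0.0], [1.2, 0.3], [-0.2, -0.1]]
carrier side [0.5816 0.0386] 1.3364992404679512 [[-0.6, -0.3], [-0.0, 1.0], [-0.4, -0.4], [1.0, -0.3]]
sample [0.58409729 0.041701   0.075     ] [0.58157892 0.03957383 0.075     ]
foot tip end T [ 0.538  -0.1849  0.01  ] [ 0.5141 -0.1809  0.01  ]  S left [ 0.5103 -0.184   0.01  ] near [ 0.497  -0.2625  0.01  ] right [ 0.5188 -0.2699  0.01  ]
0.095 bar S [[0.5065, -0.2445], [0.5028, -0.2651], [0.5127, -0.2677], [0.5175, -0.2452]]
bar T [[0.5193, -0.2406], [0.5146, -0.2639], [0.5048, -0.2628]]
0.105 bar S [[0.4973, -0.2527], [0.4937, -0.2729], [0.5034, -0.2754], [0.5081, -0.2534]]
bar T [[0.5181, -0.2381], [0.5135, -0.2612], [0.5038, -0.2602]]
pin [ 0.5235 -0.1932  0.037 ] [ 0.5199 -0.1978  0.037 ]
tray [0.5007 0.3015] -0.12363415279603766 [[-3.4, -1.6], [-1.0, 1.0], [3.0, 1.7], [1.3, -1.2]]
[-3.13985714e+00 -1.66424280e-04  2.89178594e+00]
```

```bash
cat >> h.py <<'E'
def plan(target,psi=None,n=None,step=.058):
    s=get_state();p=np.array(s["tool_pos"]);y=s["tcp_rot"][2]
    d=np.array(target)-p; dpsi=0 if psi is None else (psi-y+np.pi)%(2*np.pi)-np.pi
    n=n or int(max(np.ceil(np.linalg.norm(d)/step),np.ceil(abs(dpsi)/.18),1))
    print("n",n,"d",d.round(4),"dpsi",round(dpsi,4))
    for i in range(n):
        c,sn=np.cos(y),np.sin(y);w=d/n
        print({"dx":round(w[0]*c+w[1]*sn,4),"dy":round(w[0]*sn-w[1]*c,4),"dz":round(-w[2],4),"spin":round(-dpsi/n,4)})
        y+=dpsi/n
def st():
    s=get_state();print("t",round(s["clock"],2),"p",s["tool_pos"].round(4),"rot",s["tcp_rot"].round(4),"F",s["force"].round(2),"M",s["moment"].round(3),"w",round(s["gripper_width"],4))
E
python3 - <<'E'
from h import *
plan([.511,-.2537,.2],1.385)
E
```

```text
n 16 d [ 0.3629 -0.8346 -0.0383] dpsi -1.5068
{'dx': np.float64(-0.0349), 'dy': np.float64(-0.0449), 'dz': np.float64(0.0024), 'spin': np.float64(0.0942)}
{'dx': np.float64(-0.0389), 'dy': np.float64(-0.0415), 'dz': np.float64(0.0024), 'spin': np.float64(0.0942)}
{'dx': np.float64(-0.0427), 'dy': np.float64(-0.0376), 'dz': np.float64(0.0024), 'spin': np.float64(0.0942)}
{'dx': np.float64(-0.046), 'dy': np.float64(-0.0334), 'dz': np.float64(0.0024), 'spin': np.float64(0.0942)}
{'dx': np.float64(-0.049), 'dy': np.float64(-0.029), 'dz': np.float64(0.0024), 'spin': np.float64(0.0942)}
{'dx': np.float64(-0.0515), 'dy': np.float64(-0.0242), 'dz': np.float64(0.0024), 'spin': np.float64(0.0942)}
{'dx': np.float64(-0.0535), 'dy': np.float64(-0.0193), 'dz': np.float64(0.0024), 'spin': np.float64(0.0942)}
{'dx': np.float64(-0.0551), 'dy': np.float64(-0.0142), 'dz': np.float64(0.0024), 'spin': np.float64(0.0942)}
{'dx': np.float64(-0.0562), 'dy': np.float64(-0.0089), 'dz': np.float64(0.0024), 'spin': np.float64(0.0942)}
{'dx': np.float64(-0.0568), 'dy': np.float64(-0.0036), 'dz': np.float64(0.0024), 'spin': np.float64(0.0942)}
{'dx': np.float64(-0.0569), 'dy': np.float64(0.0018), 'dz': np.float64(0.0024), 'spin': np.float64(0.0942)}
{'dx': np.float64(-0.0564), 'dy': np.float64(0.0071), 'dz': np.float64(0.0024), 'spin': np.float64(0.0942)}
{'dx': np.float64(-0.0555), 'dy': np.float64(0.0124), 'dz': np.float64(0.0024), 'spin': np.float64(0.0942)}
{'dx': np.float64(-0.0541), 'dy': np.float64(0.0175), 'dz': np.float64(0.0024), 'spin': np.float64(0.0942)}
{'dx': np.float64(-0.0522), 'dy': np.float64(0.0225), 'dz': np.float64(0.0024), 'spin': np.float64(0.0942)}
{'dx': np.float64(-0.0499), 'dy': np.float64(0.0274), 'dz': np.float64(0.0024), 'spin': np.float64(0.0942)}
```

>>> step_arm(
  series=[
    {"dx": -0.035,"dy": -0.045,"dz": 0,"spin": 0.094,"jaw": 1},
    {"dx": -0.039,"dy": -0.0415,"dz": 0,"spin": 0.094,"jaw": 1},
    {"dx": -0.043,"dy": -0.0375,"dz": 0,"spin": 0.094,"jaw": 1},
    {"dx": -0.046,"dy": -0.0335,"dz": 0,"spin": 0.094,"jaw": 1},
    {"dx": -0.049,"dy": -0.029,"dz": 0,"spin": 0.094,"jaw": 1},
    {"dx": -0.0515,"dy": -0.024,"dz": 0,"spin": 0.094,"jaw": 1},
    {"dx": -0.0535,"dy": -0.019,"dz": 0,"spin": 0.094,"jaw": 1},
    {"dx": -0.055,"dy": -0.014,"dz": 0,"spin": 0.094,"jaw": 1},
    {"dx": -0.056,"dy": -0.009,"dz": 0,"spin": 0.094,"jaw": 1},
    {"dx": -0.057,"dy": -0.0035,"dz": 0,"spin": 0.094,"jaw": 1},
    {"dx": -0.057,"dy": 0.002,"dz": 0,"spin": 0.094,"jaw": 1},
    {"dx": -0.0565,"dy": 0.007,"dz": 0,"spin": 0.094,"jaw": 1},
  ],
  grip_force=110,
)

```text
clock: 1.6
tool_pos: [0.4225, -0.0462, 0.2392]
tcp_rot: [3.141, -0.0, 1.76]
force: [1.1, 0.8, -0.0]
gripper_width: 0.0853
```

```bash
python3 -c "
from h import *
st();plan([.511,-.2537,.125],1.385)"
```

```text
t 1.6 p [ 0.4225 -0.0462  0.2392] rot [ 3.1413e+00 -1.0000e-04  1.7603e+00] F [ 1.14  0.78 -0.04] M [0.014 0.011 0.007] w 0.0853
n 5 d [ 0.0885 -0.2075 -0.1142] dpsi -0.3753
{'dx': np.float64(-0.0441), 'dy': np.float64(0.0096), 'dz': np.float64(0.0228), 'spin': np.float64(0.0751)}
{'dx': np.float64(-0.0432), 'dy': np.float64(0.0128), 'dz': np.float64(0.0228), 'spin': np.float64(0.0751)}
{'dx': np.float64(-0.0422), 'dy': np.float64(0.0161), 'dz': np.float64(0.0228), 'spin': np.float64(0.0751)}
{'dx': np.float64(-0.0408), 'dy': np.float64(0.0192), 'dz': np.float64(0.0228), 'spin': np.float64(0.0751)}
{'dx': np.float64(-0.0393), 'dy': np.float64(0.0222), 'dz': np.float64(0.0228), 'spin': np.float64(0.0751)}
```

>>> step_arm(
  series=[
    {"dx": -0.044,"dy": 0.0095,"dz": 0.02,"spin": 0.075,"jaw": 1},
    {"dx": -0.043,"dy": 0.013,"dz": 0.02,"spin": 0.075,"jaw": 1},
    {"dx": -0.042,"dy": 0.016,"dz": 0.02,"spin": 0.075,"jaw": 1},
    {"dx": -0.041,"dy": 0.019,"dz": 0.02,"spin": 0.075,"jaw": 1},
    {"dx": -0.0395,"dy": 0.022,"dz": 0.02,"spin": 0.075,"jaw": 1},
    {"dz": 0,"jaw": 1},
  ],
)

```text
invalid input
```

```bash
python3 -c "
from h import *
st();plan([.511,-.2537,.064],1.385);o=snap('c')
t=o['top']['image'];s=o['side']['image']
cv2.imwrite('pics/c_.png',np.hstack([cv2.resize(t[180:280,420:520],None,fx=4,fy=4),cv2.resize(s[280:400,400:520],None,fx=3.3333,fy=3.3333)]))"
```

```text
t 1.6 p [ 0.4225 -0.0462  0.2392] rot [ 3.1413e+00 -1.0000e-04  1.7603e+00] F [ 1.14  0.78 -0.04] M [0.014 0.011 0.007] w 0.0853
n 5 d [ 0.0885 -0.2075 -0.1752] dpsi -0.3753
{'dx': np.float64(-0.0441), 'dy': np.float64(0.0096), 'dz': np.float64(0.035), 'spin': np.float64(0.0751)}
{'dx': np.float64(-0.0432), 'dy': np.float64(0.0128), 'dz': np.float64(0.035), 'spin': np.float64(0.0751)}
{'dx': np.float64(-0.0422), 'dy': np.float64(0.0161), 'dz': np.float64(0.035), 'spin': np.float64(0.0751)}
{'dx': np.float64(-0.0408), 'dy': np.float64(0.0192), 'dz': np.float64(0.035), 'spin': np.float64(0.0751)}
{'dx': np.float64(-0.0393), 'dy': np.float64(0.0222), 'dz': np.float64(0.035), 'spin': np.float64(0.0751)}
```

View pics/c_.png

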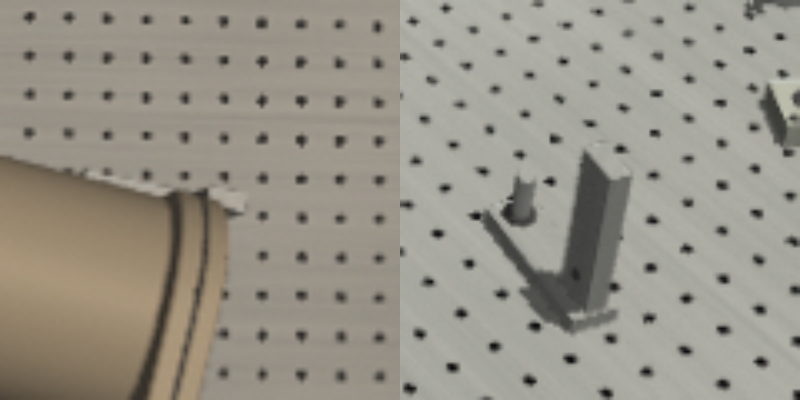

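>>> step_arm(
  series=[
    {"dx": -0.044,"dy": 0.0095,"dz": 0.02,"spin": 0.075,"jaw": 1},
    {"dx": -0.043,"dy": 0.013,"dz": 0.02,"spin": 0.075,"jaw": 1},
    {"dx": -0.042,"dy": 0.016,"dz": 0.02,"spin": 0.075,"jaw": 1},
    {"dx": -0.041,"dy": 0.019,"dz": 0.02,"spin": 0.075,"jaw": 1},
    {"dx": -0.0395,"dy": 0.022,"dz": 0.02,"spin": 0.075,"jaw": 1},
    {"dx": 0,"dy": 0,"dz": 0,"spin": 0,"jaw": 1},
  ],
)

```text
clock: 2.45
tool_pos: [0.5098, -0.2521, 0.1357]
tcp_rot: [-3.136, -0.002, 1.386]
force: [-0.4, 0.6, -0.4]
gripper_width: 0.0852
```

```bash
python3 -c "
from h import *
st();plan([.511,-.2537,.064],1.385);o=snap('d')
t=o['top']['image'];s=o['side']['image']
cv2.imwrite('pics/d_.png',cv2.resize(s[250:400,380:530],None,fx=4,fy=4))"
```

```text
t 2.45 p [ 0.5098 -0.2521  0.1357] rot [-3.1362e+00 -1.8000e-03  1.3863e+00] F [-0.39  0.55 -0.42] M [0.04  0.026 0.016] w 0.0852
n 2 d [ 0.0012 -0.0016 -0.0717] dpsi -0.0013
{'dx': np.float64(-0.0007), 'dy': np.float64(0.0007), 'dz': np.float64(0.0359), 'spin': np.float64(0.0006)}
{'dx': np.float64(-0.0007), 'dy': np.float64(0.0007), 'dz': np.float64(0.0359), 'spin': np.float64(0.0006)}
```

View pics/d_.png

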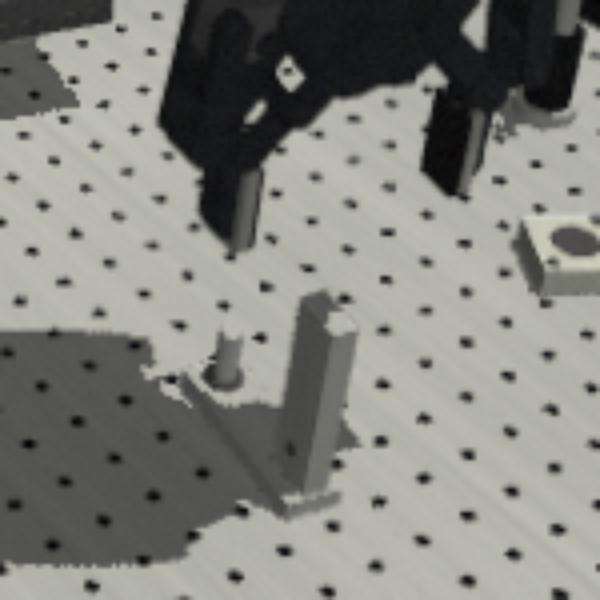

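>>> step_arm(
  series=[
    {"dx": -0.0015,"dy": 0.0015,"dz": 0.036,"spin": 0,"jaw": 1},
    {"dx": 0,"dy": 0,"dz": 0.036,"spin": 0,"jaw": 1},
    {"dx": 0,"dy": 0,"dz": 0,"spin": 0,"jaw": -1},
    {"dx": 0,"dy": 0,"dz": 0,"spin": 0,"jaw": -1},
    {"dx": 0,"dy": 0,"dz": 0,"spin": 0,"jaw": -1},
    {"dx": 0,"dy": 0,"dz": 0,"spin": 0,"jaw": -1},
    {"dx": 0,"dy": 0,"dz": 0,"spin": 0,"jaw": -1},
    {"dx": 0,"dy": 0,"dz": 0,"spin": 0,"jaw": -1},
  ],
  grip_force=110,
)

```text
clock: 3.55
tool_pos: [0.5133, -0.2537, 0.0692]
tcp_rot: [3.139, 0.001, 1.389]
force: [-1.1, 0.9, 8.1]
gripper_width: 0.0104
```

```bash
python3 -c "
from h import *
st();s=camera('side')['image']
cv2.imwrite('pics/e_.png',cv2.resize(s[250:400,380:530],None,fx=4,fy=4))"
```

```text
t 3.55 p [ 0.5133 -0.2537  0.0692] rot [3.1391e+00 1.0000e-03 1.3887e+00] F [-1.08  0.94  8.08] M [0.131 0.225 0.029] w 0.0104
```

View pics/e_.png

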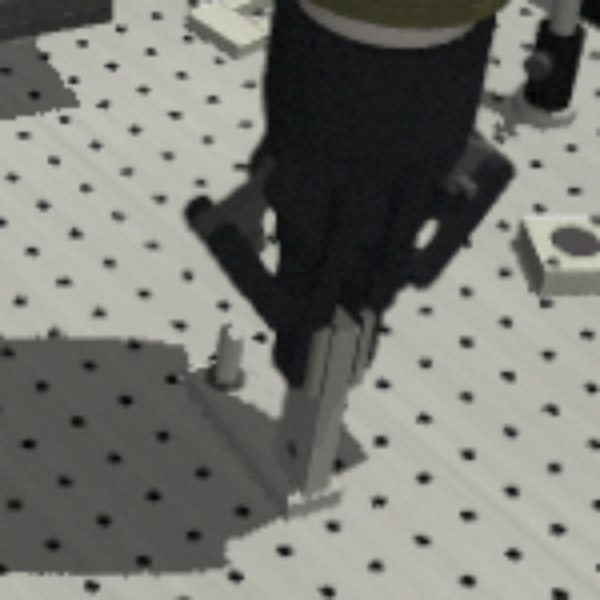

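>>> step_arm(
  series=[
    {"dx": 0,"dy": 0,"dz": -0.006,"spin": 0,"jaw": -1},
    {"dx": 0,"dy": 0,"dz": -0.004,"spin": 0,"jaw": -1},
    {"dx": 0,"dy": 0,"dz": 0,"spin": 0.028,"jaw": -1},
    {"dx": 0,"dy": 0,"dz": 0,"spin": 0.028,"jaw": -1},
    {"dx": 0,"dy": 0,"dz": 0,"spin": 0,"jaw": -1},
  ],
)

```text
clock: 4.22
tool_pos: [0.5121, -0.2529, 0.077]
tcp_rot: [-3.141, -0.0, 1.332]
force: [-0.5, 0.3, -3.7]
gripper_width: 0.0107
```

```bash
python3 -c "
from h import *
st();plan([.5517,-.0861,.0735],1.333)
s=camera('side')['image']
cv2.imwrite('pics/f_.png',cv2.resize(s[250:400,380:530],None,fx=4,fy=4))"
```

```text
t 4.22 p [ 0.5121 -0.2529  0.077 ] rot [-3.1410e+00 -2.0000e-04  1.3321e+00] F [-0.53  0.25 -3.74] M [-0.037  0.001 -0.006] w 0.0107
n 3 d [ 0.0396  0.1668 -0.0035] dpsi 0.0009
{'dx': np.float64(0.0572), 'dy': np.float64(-0.0003), 'dz': np.float64(0.0012), 'spin': np.float64(-0.0003)}
{'dx': np.float64(0.0572), 'dy': np.float64(-0.0003), 'dz': np.float64(0.0012), 'spin': np.float64(-0.0003)}
{'dx': np.float64(0.0572), 'dy': np.float64(-0.0003), 'dz': np.float64(0.0012), 'spin': np.float64(-0.0003)}
```

View pics/f_.png

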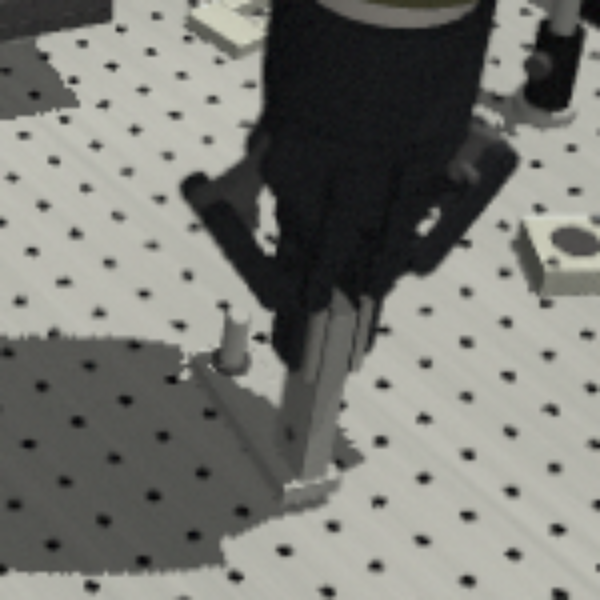

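>>> step_arm(
  series=[
    {"dx": 0.057,"dy": 0,"dz": 0,"spin": 0,"jaw": -1},
    {"dx": 0.057,"dy": 0,"dz": 0,"spin": 0,"jaw": -1},
    {"dx": 0.057,"dy": 0,"dz": 0,"spin": 0,"jaw": -1},
    {"dx": 0,"dy": 0,"dz": 0,"spin": 0,"jaw": -1},
    {"dx": 0,"dy": 0,"dz": 0,"spin": 0,"jaw": -1},
  ],
)

```text
clock: 4.9
tool_pos: [0.5525, -0.0868, 0.0772]
tcp_rot: [-3.141, 0.0, 1.334]
force: [-0.8, -0.5, -3.8]
gripper_width: 0.0103
```

```bash
python3 -c "
from h import *
st();o=snap('g');t=o['top']['image'];s=o['side']['image']
cv2.imwrite('pics/g_1.png',cv2.resize(t[170:250,320:420],None,fx=8,fy=7.5,interpolation=cv2.INTER_CUBIC))
cv2.imwrite('pics/g_2.png',cv2.resize(s[210:330,340:460],None,fx=5,fy=5,interpolation=cv2.INTER_CUBIC))"
```

```text
t 4.9 p [ 0.5525 -0.0868  0.0772] rot [-3.1413e+00  5.0000e-04  1.3341e+00] F [-0.81 -0.52 -3.83] M [-0.086 -0.002 -0.047] w 0.0103
```

View pics/g_1.png

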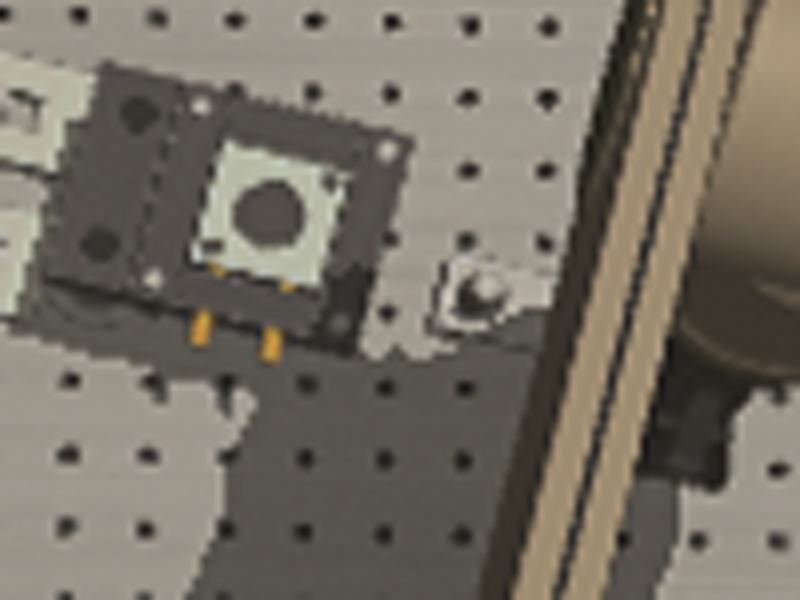

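View pics/g_2.png

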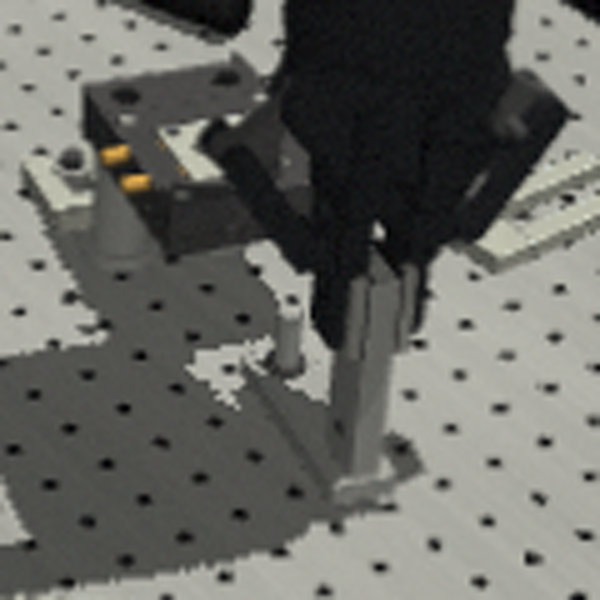

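```bash
python3 -c "
from h import *
o=load('g');t=o['top']['image'];s=o['side']['image']
a=cv2.resize(t[195:220,365:395],None,fx=20,fy=20,interpolation=cv2.INTER_CUBIC)
b=cv2.resize(s[260:290,385:415],None,fx=18,fy=18,interpolation=cv2.INTER_CUBIC)
cv2.imwrite('pics/g_3.png',a);cv2.imwrite('pics/g_4.png',b)"
```

```text
(no output)
```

View pics/g_3.png

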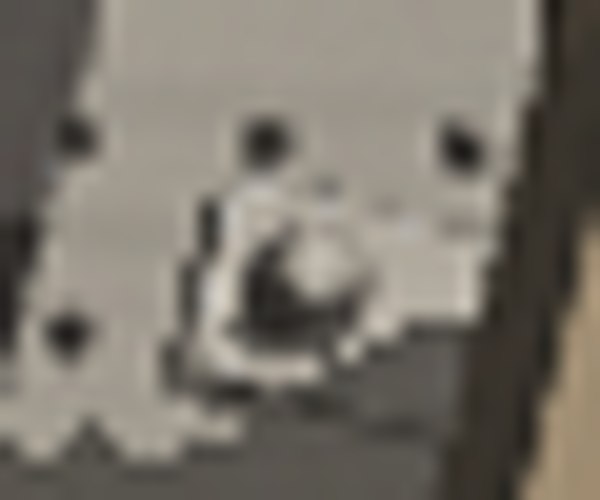

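View pics/g_4.png

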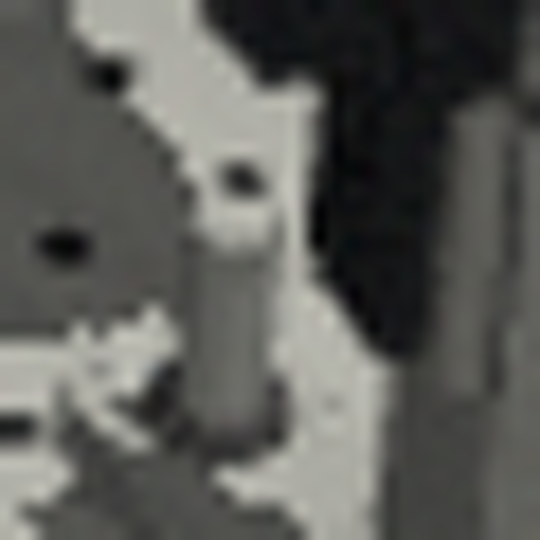

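```bash
python3 -c "
from m import *
o=load('g');T=o['top'];S=o['side']
a=onz(T,cr((325,262),20,(365,195)),.0448);b=onz(S,cr((235,228),18,(385,260)),.0448)
s=get_state();p=s['tool_pos'][:2];u=np.array([np.cos(1.334),np.sin(1.334)]);v=np.array([-u[1],u[0]])
for q,n in ((a,np.array([.5828,.0411])),(b,np.array([.5818,.0395]))):
  q=q[:2];print(q.round(4),'rel tcp',((q-p)@u).round(4),((q-p)@v).round(4),'pin rel nest',((q-n)@u).round(4),((q-n)@v).round(4))
"
```

```text
[ 0.5667 -0.0281] rel tcp 0.0615 0.0002 pin rel nest -0.071 -0.0005
[ 0.563  -0.0328] rel tcp 0.056 0.0026 pin rel nest -0.0747 0.0013
```

>>> step_arm(
  series=[
    {"dx": 0.03,"dy": 0,"dz": 0,"spin": 0,"jaw": -1},
    {"dx": 0.03,"dy": 0,"dz": 0,"spin": 0,"jaw": -1},
    {"dx": 0.0155,"dy": 0,"dz": 0,"spin": 0,"jaw": -1},
    {"dx": 0,"dy": 0,"dz": -0.004,"spin": 0,"jaw": -1},
    {"dx": 0,"dy": 0,"dz": -0.002,"spin": 0,"jaw": -1},
    {"dx": 0,"dy": 0,"dz": 0,"spin": 0,"jaw": -1},
  ],
)

```text
clock: 5.75
tool_pos: [0.5706, -0.0145, 0.0837]
tcp_rot: [3.141, 0.0, 1.332]
force: [1.0, 0.0, -3.7]
gripper_width: 0.0106
```

```bash
python3 -c "
from h import *
st()"
```

```text
t 5.75 p [ 0.5706 -0.0145  0.0837] rot [3.1409e+00 2.0000e-04 1.3317e+00] F [ 0.99  0.   -3.68] M [-0.11  -0.02  -0.046] w 0.0106
```

>>> step_arm(
  series=[
    {"dx": 0,"dy": 0,"dz": -0.001,"spin": 0,"jaw": -1},
    {"dx": 0,"dy": 0,"dz": -0.001,"spin": 0,"jaw": -1},
  ],
)

```text
clock: 6.0
tool_pos: [0.57, -0.0138, 0.0848]
tcp_rot: [-3.141, 0.0, 1.332]
force: [2.6, 0.7, -11.1]
gripper_width: 0.0109
```

```bash
python3 -c "
from h import *
st()"
```

```text
t 6.0 p [ 0.57   -0.0138  0.0848] rot [-3.1410e+00  3.0000e-04  1.3324e+00] F [  2.63   0.73 -11.11] M [-0.533 -0.382 -0.127] w 0.0109
```

>>> step_arm(
  series=[
    {"dx": -0.0003,"dy": 0.0013,"dz": 0,"spin": 0,"jaw": -1},
    {"dx": -0.0007,"dy": 0.0012,"dz": 0,"spin": 0,"jaw": -1},
  ],
)

```text
clock: 6.25
tool_pos: [0.5716, -0.0148, 0.0845]
tcp_rot: [-3.139, 0.0, 1.333]
force: [-2.6, 2.4, -8.4]
gripper_width: 0.0103
```

```bash
python3 -c "
from h import *
st()"
```

```text
t 6.25 p [ 0.5716 -0.0148  0.0845] rot [-3.1392  0.      1.3331] F [-2.56  2.45 -8.44] M [0.07  0.525 0.163] w 0.0103
```

>>> step_arm(
  series=[
    {"dx": -0.0012,"dy": 0.0007,"dz": 0,"spin": 0,"jaw": -1},
    {"dx": -0.0013,"dy": 0.0003,"dz": 0,"spin": 0,"jaw": -1},
  ],
)

```text
clock: 6.5
tool_pos: [0.5725, -0.0171, 0.0846]
tcp_rot: [-3.14, -0.001, 1.333]
force: [0.3, 5.4, -12.0]
gripper_width: 0.0108
```

>>> step_arm(
  series=[
    {"dx": -0.0013,"dy": -0.0003,"dz": 0,"spin": 0,"jaw": -1},
    {"dx": -0.0012,"dy": -0.0007,"dz": 0,"spin": 0,"jaw": -1},
  ],
)

```text
clock: 6.75
tool_pos: [0.5715, -0.0191, 0.0847]
tcp_rot: [3.142, -0.001, 1.333]
force: [4.7, 6.2, -15.4]
gripper_width: 0.0105
```

>>> step_arm(
  series=[
    {"dx": -0.0007,"dy": -0.0012,"dz": 0,"spin": 0,"jaw": -1},
    {"dx": -0.0003,"dy": -0.0013,"dz": 0,"spin": 0,"jaw": -1},
  ],
)

```text
clock: 7.0
tool_pos: [0.5698, -0.0198, 0.0849]
tcp_rot: [3.139, -0.001, 1.332]
force: [8.4, 4.0, -18.0]
gripper_width: 0.0109
```

```bash
python3 -c "
from h import *
st()"
```

```text
t 7.0 p [ 0.5698 -0.0198  0.0849] rot [ 3.1392e+00 -1.3000e-03  1.3325e+00] F [  8.4    3.98 -18.  ] M [ 0.085 -1.385 -0.397] w 0.0109
```

>>> step_arm(
  series=[
    {"dx": 0.0003,"dy": -0.0013,"dz": 0.001,"spin": 0,"jaw": -1},
    {"dx": 0.0007,"dy": -0.0012,"dz": 0,"spin": 0,"jaw": -1},
  ],
)

```text
clock: 7.25
tool_pos: [0.5677, -0.0195, 0.0848]
tcp_rot: [3.139, 0.001, 1.332]
force: [4.8, -2.6, -11.6]
gripper_width: 0.0104
```

```bash
python3 -c "
from h import *
st()"
```

```text
t 7.25 p [ 0.5677 -0.0195  0.0848] rot [3.1388e+00 6.0000e-04 1.3323e+00] F [  4.83  -2.59 -11.56] M [-0.884 -0.653 -0.26 ] w 0.0104
```

>>> step_arm(
  series=[
    {"dx": 0.0012,"dy": -0.0007,"dz": 0,"spin": 0,"jaw": -1},
    {"dx": 0.0013,"dy": -0.0003,"dz": 0,"spin": 0,"jaw": -1},
  ],
)

```text
clock: 7.5
tool_pos: [0.5664, -0.016, 0.085]
tcp_rot: [3.141, -0.0, 1.333]
force: [-0.5, 0.2, -3.6]
gripper_width: 0.0103
```

>>> step_arm(
  series=[
    {"dx": 0.0013,"dy": 0.0003,"dz": 0,"spin": 0,"jaw": -1},
    {"dx": 0.0012,"dy": 0.0007,"dz": 0,"spin": 0,"jaw": -1},
  ],
)

```text
clock: 7.75
tool_pos: [0.5678, -0.014, 0.0847]
tcp_rot: [3.142, 0.0, 1.333]
force: [-0.2, -0.8, -4.6]
gripper_width: 0.0105
```

```bash
python3 -c "
from h import *
st()"
```

```text
t 7.75 p [ 0.5678 -0.014   0.0847] rot [3.1415e+00 4.0000e-04 1.3330e+00] F [-0.24 -0.76 -4.56] M [-0.267  0.084 -0.001] w 0.0105
```

>>> step_arm(
  series=[
    {"dx": -0.0025,"dy": -0.001,"dz": 0,"spin": 0,"jaw": -1},
    {"dx": 0,"dy": 0,"dz": -0.001,"spin": 0,"jaw": -1},
    {"dx": 0,"dy": 0,"dz": -0.0005,"spin": 0,"jaw": -1},
  ],
)

```text
clock: 8.12
tool_pos: [0.5663, -0.0161, 0.086]
tcp_rot: [3.141, -0.0, 1.333]
force: [-0.4, 0.0, -4.5]
gripper_width: 0.0106
```

```bash
python3 -c "
from h import *
st()"
```

```text
t 8.12 p [ 0.5663 -0.0161  0.086 ] rot [ 3.1413e+00 -1.0000e-04  1.3327e+00] F [-0.38  0.02 -4.53] M [-0.03   0.026 -0.022] w 0.0106
```

>>> step_arm(
  series=[
    {"dx": 0,"dy": 0,"dz": -0.001,"spin": 0,"jaw": -1},
    {"dx": 0,"dy": 0,"dz": -0.001,"spin": 0,"jaw": -1},
  ],
)

```text
clock: 8.38
tool_pos: [0.5662, -0.0161, 0.0879]
tcp_rot: [3.142, -0.0, 1.333]
force: [0.0, 0.8, -3.8]
gripper_width: 0.0105
```

```bash
python3 -c "
from h import *
st()"
```

```text
t 8.38 p [ 0.5662 -0.0161  0.0879] rot [ 3.1415 -0.      1.3328] F [ 0.05  0.8  -3.81] M [-0.089 -0.032 -0.029] w 0.0105
```

In the hole (z 87.9 mm with no contact force, underside contact was at ≈84.7). Up to the carrier.

>>> step_arm(
  series=[
    {"dx": 0,"dy": 0,"dz": -0.001,"spin": 0,"jaw": -1},
    {"dx": 0,"dy": 0,"dz": -0.001,"spin": 0,"jaw": -1},
    {"dx": 0,"dy": 0,"dz": -0.001,"spin": 0,"jaw": -1},
    {"dx": 0,"dy": 0,"dz": -0.0005,"spin": 0,"jaw": -1},
  ],
)

```text
clock: 8.88
tool_pos: [0.5662, -0.0161, 0.0914]
tcp_rot: [3.141, 0.0, 1.333]
force: [-0.9, 0.9, -2.3]
gripper_width: 0.0109
```

>>> step_arm(
  series=[
    {"dx": 0,"dy": 0,"dz": -0.0005,"spin": 0,"jaw": -1},
    {"dx": 0,"dy": 0,"dz": -0.0005,"spin": 0,"jaw": -1},
  ],
)

```text
clock: 9.12
tool_pos: [0.5661, -0.016, 0.0923]
tcp_rot: [-3.141, -0.0, 1.333]
force: [-0.2, -0.0, -4.7]
gripper_width: 0.0105
```

```bash
python3 -c "
from h import *
st()"
```

```text
t 9.12 p [ 0.5661 -0.016   0.0923] rot [-3.1415 -0.      1.3328] F [-0.15 -0.05 -4.73] M [-0.012 -0.035 -0.045] w 0.0105
```

>>> step_arm(
  series=[
    {"dx": 0,"dy": 0,"dz": -0.0005,"spin": 0,"jaw": -1},
    {"dx": 0,"dy": 0,"dz": -0.0005,"spin": 0,"jaw": -1},
  ],
)

```text
clock: 9.38
tool_pos: [0.5659, -0.0158, 0.0926]
tcp_rot: [-3.141, -0.0, 1.333]
force: [2.7, 1.5, -10.8]
gripper_width: 0.0107
```

>>> step_arm(
  series=[
    {"dx": 0,"dy": 0,"dz": -0.0005,"spin": 0,"jaw": -1},
    {"dx": 0,"dy": 0,"dz": -0.0005,"spin": 0,"jaw": -1},
  ],
)

```text
clock: 9.62
tool_pos: [0.5657, -0.016, 0.0937]
tcp_rot: [-3.141, 0.0, 1.333]
force: [2.5, 1.4, -12.4]
gripper_width: 0.0108
```

>>> step_arm(
  series=[
    {"dx": 0,"dy": 0,"dz": -0.0005,"spin": 0,"jaw": -1},
    {"dx": 0,"dy": 0,"dz": -0.0005,"spin": 0,"jaw": -1},
  ],
)

```text
clock: 9.88
tool_pos: [0.5658, -0.0161, 0.095]
tcp_rot: [-3.141, 0.0, 1.333]
force: [2.6, 0.7, -13.6]
gripper_width: 0.0107
```

```bash
python3 -c "
from h import *
st()"
```

```text
t 9.88 p [ 0.5658 -0.0161  0.095 ] rot [-3.1407e+00  3.0000e-04  1.3328e+00] F [  2.62   0.67 -13.59] M [-0.475 -0.225 -0.129] w 0.0107
```

>>> step_arm(
  series=[
    {"dx": 0,"dy": 0,"dz": -0.0005,"spin": 0,"jaw": -1},
    {"dx": 0,"dy": 0,"dz": -0.0005,"spin": 0,"jaw": -1},
    {"dx": 0,"dy": 0,"dz": -0.0005,"spin": 0,"jaw": -1},
    {"dx": 0,"dy": 0,"dz": -0.0005,"spin": 0,"jaw": -1},
  ],
)

```text
clock: 10.38
tool_pos: [0.5658, -0.0161, 0.0971]
tcp_rot: [-3.141, 0.0, 1.333]
force: [-0.0, 0.9, -13.9]
gripper_width: 0.0103
```

>>> step_arm(
  series=[
    {"dx": 0,"dy": 0,"dz": -0.0005,"spin": 0,"jaw": -1},
    {"dx": 0,"dy": 0,"dz": -0.0005,"spin": 0,"jaw": -1},
    {"dx": 0,"dy": 0,"dz": -0.0005,"spin": 0,"jaw": -1},
    {"dx": 0,"dy": 0,"dz": -0.0005,"spin": 0,"jaw": -1},
  ],
)

```text
clock: 10.88
tool_pos: [0.566, -0.0161, 0.0992]
tcp_rot: [-3.141, 0.0, 1.333]
force: [-0.0, 0.0, -14.4]
gripper_width: 0.0102
```

```bash
python3 -c "
from h import *
st();o=snap('k');t=o['top']['image'];s=o['side']['image']
cv2.imwrite('pics/k_1.png',cv2.resize(t[170:250,320:420],None,fx=8,fy=7.5,interpolation=cv2.INTER_CUBIC))
cv2.imwrite('pics/k_2.png',cv2.resize(s[200:300,330:430],None,fx=6,fy=6,interpolation=cv2.INTER_CUBIC))"
```

```text
t 10.88 p [ 0.566  -0.0161  0.0992] rot [-3.1412e+00  1.0000e-04  1.3328e+00] F [ -0.03   0.03 -14.37] M [-0.64   0.214  0.036] w 0.0102
```

View pics/k_1.png

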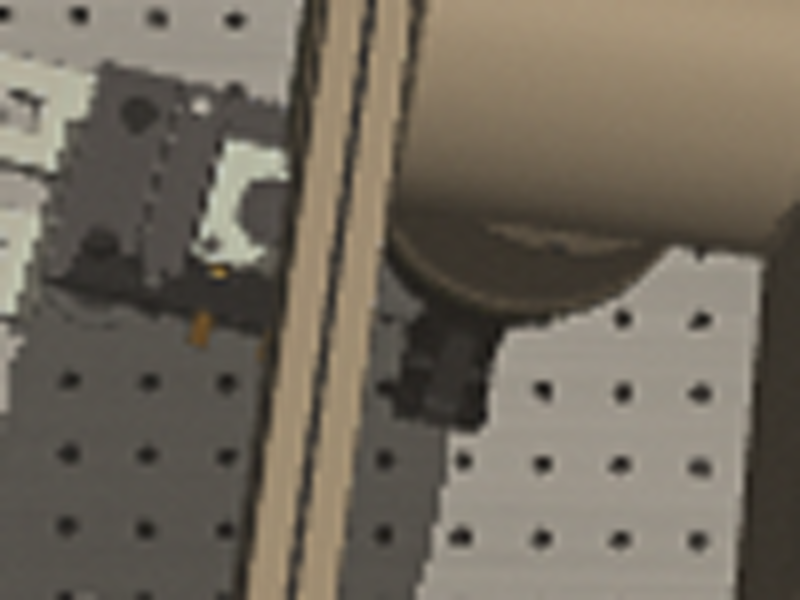

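View pics/k_2.png

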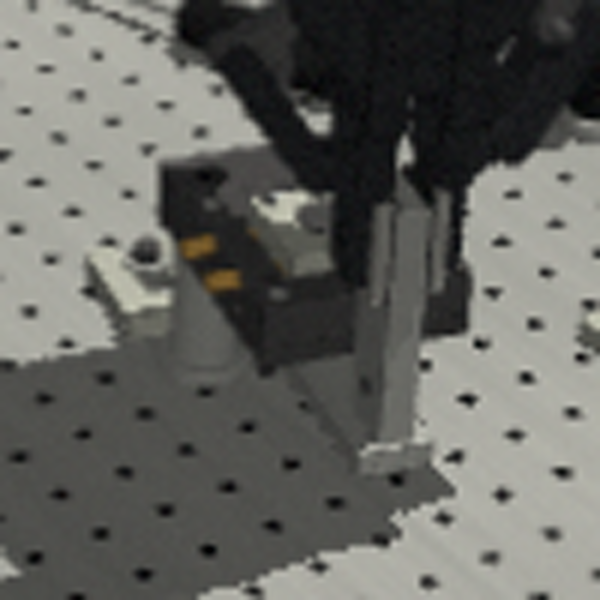

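```bash
python3 -c "
from m import *
o=load('k');S=o['side']
u=np.array([np.cos(1.334),np.sin(1.334)]);v=np.array([-u[1],u[0]]);n=np.array([.5818,.0393])
for (a,b) in [(-.02,.02),(.02,.02),(-.02,-.02),(-.036,.036),(.062,.036)]:
  for z in (.075,.0825):
    q=proj(S,[*(n+a*u+b*v),z]);print(a,b,z,((q-np.array([330,200])+.5)*6-.5).round(1))
"
python3 -c "
from h import *
s=load('k')['side']['image']
cv2.imwrite('pics/k_3.png',cv2.resize(s[225:265,360:400],None,fx=15,fy=15,interpolation=cv2.INTER_CUBIC))"
```

```text
-0.02 0.02 0.075 [292.2 274.8]
-0.02 0.02 0.0825 [293.3 254.9]
0.02 0.02 0.075 [246.5 213.3]
0.02 0.02 0.0825 [247.4 193.7]
-0.02 -0.02 0.075 [407.2 255.2]
-0.02 -0.02 0.0825 [408.8 235.3]
-0.036 0.036 0.075 [264.  308.7]
-0.036 0.036 0.0825 [265.1 288.5]
0.062 0.036 0.075 [157.1 159.5]
0.062 0.036 0.0825 [157.7 140.3]
```

View pics/k_3.png

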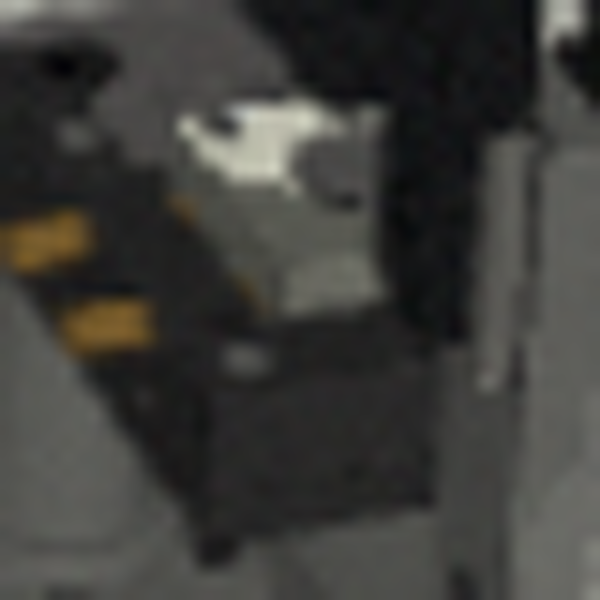

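>>> step_arm(
  series=[
    {"dx": 0,"dy": 0,"dz": -0.0005,"spin": 0,"jaw": -1},
    {"dx": 0,"dy": 0,"dz": 0,"spin": 0,"jaw": -1},
  ],
)

```text
clock: 11.22
tool_pos: [0.5661, -0.0161, 0.0998]
tcp_rot: [-3.141, 0.0, 1.333]
force: [-1.2, -1.2, -12.6]
gripper_width: 0.0105
```

>>> step_arm(
  series=[
    {"dx": 0,"dy": 0,"dz": 0.003,"spin": 0,"jaw": -1},
    {"dx": 0,"dy": 0,"dz": 0.005,"spin": 0,"jaw": -1},
    {"dx": 0,"dy": 0,"dz": 0.005,"spin": 0,"jaw": -1},
  ],
)

```text
clock: 11.6
tool_pos: [0.5672, -0.0161, 0.0876]
tcp_rot: [3.139, -0.001, 1.333]
force: [0.9, -1.0, -3.1]
gripper_width: 0.0106
```

```bash
python3 -c "
from h import *
st()"
```

```text
t 11.6 p [ 0.5672 -0.0161  0.0876] rot [ 3.1392e+00 -6.0000e-04  1.3327e+00] F [ 0.92 -1.01 -3.15] M [-0.025  0.028 -0.028] w 0.0106
```

>>> step_arm(
  series=[
    {"dx": 0,"dy": 0,"dz": 0.005,"spin": 0,"jaw": -1},
    {"dx": 0,"dy": 0,"dz": 0.005,"spin": 0,"jaw": -1},
    {"dx": 0,"dy": 0,"dz": 0,"spin": 0,"jaw": -1},
    {"dx": -0.03,"dy": 0,"dz": 0,"spin": 0,"jaw": -1},
    {"dx": -0.05,"dy": 0,"dz": 0,"spin": 0,"jaw": -1},
    {"dx": -0.05,"dy": 0,"dz": 0,"spin": 0,"jaw": -1},
    {"dx": 0,"dy": 0,"dz": 0.003,"spin": 0,"jaw": -1},
    {"dx": 0,"dy": 0,"dz": 0.003,"spin": 0,"jaw": -1},
    {"dx": 0,"dy": 0,"dz": 0.002,"spin": 0,"jaw": -1},
    {"dx": 0,"dy": 0,"dz": 0,"spin": 0,"jaw": -1},
  ],
)

```text
clock: 12.85
tool_pos: [0.5359, -0.1415, 0.0692]
tcp_rot: [3.141, 0.0, 1.334]
force: [-1.5, -0.6, 2.6]
gripper_width: 0.0105
```

```bash
python3 -c "
from h import *
st();s=camera('side')['image']
cv2.imwrite('pics/l.png',cv2.resize(s[200:380,330:510],None,fx=3.3,fy=3.3,interpolation=cv2.INTER_CUBIC))"
```

```text
t 12.85 p [ 0.5359 -0.1415  0.0692] rot [3.1414e+00 3.0000e-04 1.3345e+00] F [-1.53 -0.61  2.56] M [-0.092  0.435  0.024] w 0.0105
```

View pics/l.png

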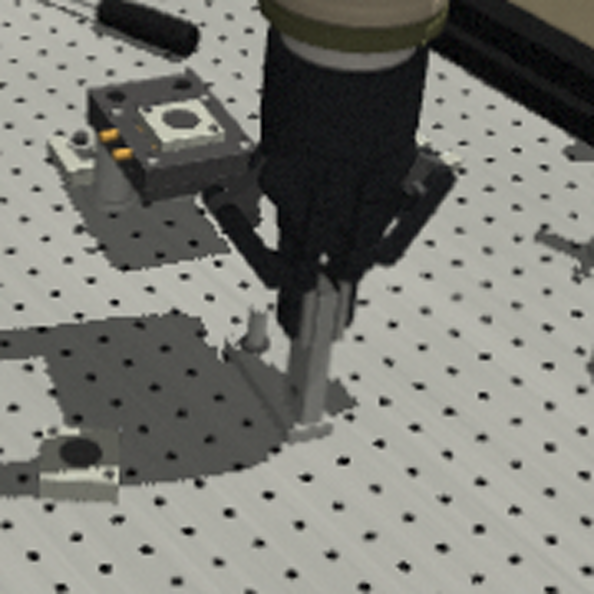

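>>> step_arm(
  series=[
    {"dx": 0,"dy": 0,"dz": 0,"spin": 0,"jaw": -0.5},
    {"dx": 0,"dy": 0,"dz": 0,"spin": 0,"jaw": -0.2},
    {"dx": 0,"dy": 0,"dz": 0,"spin": 0,"jaw": 0.2},
    {"dx": 0,"dy": 0,"dz": 0,"spin": 0,"jaw": 0.2},
    {"dx": 0,"dy": 0,"dz": -0.04,"spin": 0,"jaw": 0.2},
    {"dx": 0,"dy": 0,"dz": -0.05,"spin": 0,"jaw": 0.5},
    {"dx": 0,"dy": 0,"dz": -0.03,"spin": 0,"jaw": 0.5},
    {"dx": 0,"dy": 0,"dz": 0,"spin": 0,"jaw": 0.5},
  ],
)

```text
clock: 13.9
tool_pos: [0.5375, -0.1432, 0.1925]
tcp_rot: [3.135, 0.001, 1.333]
force: [-0.6, 0.0, 0.2]
gripper_width: 0.0641
```

```bash
python3 -c "
from h import *
st();o=snap('n');t=o['top']['image'];s=o['side']['image']
cv2.imwrite('pics/n1.png',cv2.resize(s[200:380,330:510],None,fx=3.3,fy=3.3,interpolation=cv2.INTER_CUBIC))
cv2.imwrite('pics/n2.png',cv2.resize(s[225:265,355:405],None,fx=15,fy=15,interpolation=cv2.INTER_CUBIC))
cv2.imwrite('pics/n3.png',cv2.resize(t[165:235,295:380],None,fx=8,fy=8,interpolation=cv2.INTER_CUBIC))
"
```

```text
t 13.9 p [ 0.5375 -0.1432  0.1925] rot [3.1352e+00 7.0000e-04 1.3327e+00] F [-0.6   0.    0.24] M [ 0.043 -0.008 -0.031] w 0.0641
```

View pics/n1.png

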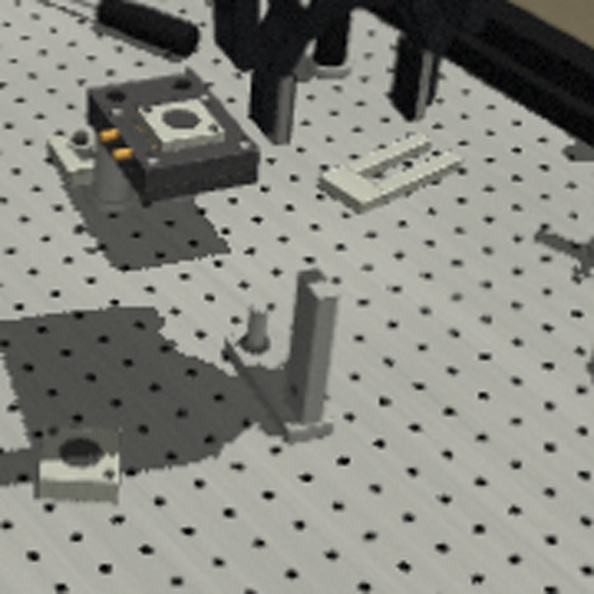

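View pics/n2.png

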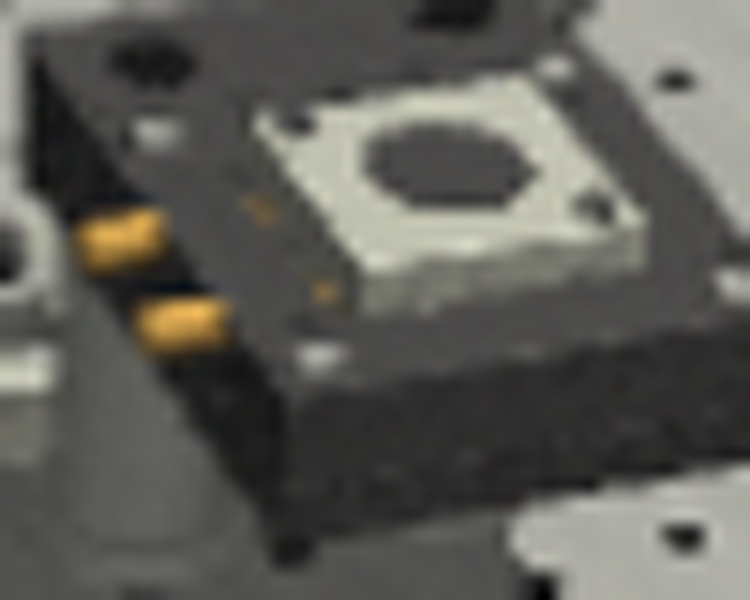

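View pics/n3.png

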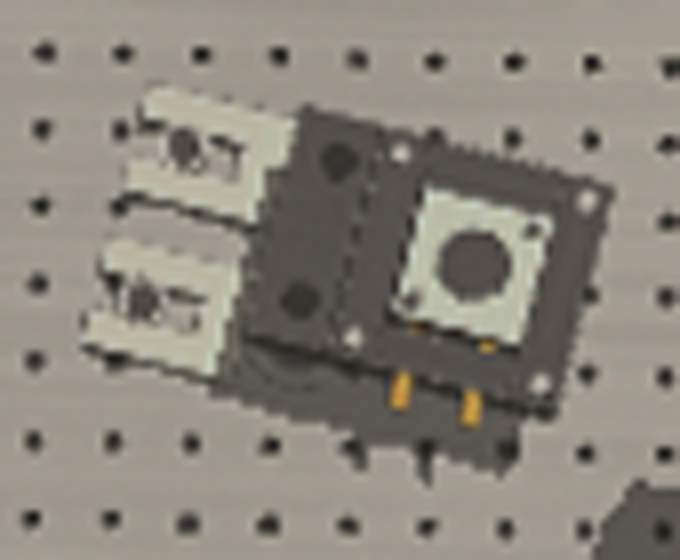

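```bash
python3 -c "
from m import *
o=load('n');T=o['top'];S=o['side']
cm=np.array([(20,-20),(-20,-20),(-20,20),(20,20)])/1000
z=.0822
w=[onz(T,cr(p,8,(295,165)),z) for p in [(430,187),(553,215),(520,350),(393,310)]];t,th,r=fit(cm,w);print(t.round(4),th.round(3),(r*1000).round(1).tolist())
w=[onz(S,cr(p,15,(355,225)),z) for p in [(535,70),(645,215),(362,272),(258,108)]];t,th,r=fit(cm,w);print(t.round(4),th.round(3),(r*1000).round(1).tolist())
print(onz(T,cr((475,264),8,(295,165)),z),onz(S,cr((448,165),15,(355,225)),z))
plan([.5825,.0405,.15],1.333)
"
```

```text
[0.5838 0.0405] 1.326 [[-0.7, -0.9], [1.3, 0.8], [-1.1, 0.3], [0.5, -0.2]]
[0.5822 0.0386] 1.315 [[-0.3, -0.3], [-0.1, 1.4], [-0.8, -1.4], [1.2, 0.3]]
[0.58420239 0.04023043 0.0822    ] [0.58201869 0.03870547 0.0822    ]
n 4 d [ 0.0471  0.1829 -0.0384] dpsi 0.0003
{'dx': np.float64(0.0472), 'dy': np.float64(0.0007), 'dz': np.float64(0.0096), 'spin': np.float64(-0.0001)}
{'dx': np.float64(0.0472), 'dy': np.float64(0.0007), 'dz': np.float64(0.0096), 'spin': np.float64(-0.0001)}
{'dx': np.float64(0.0472), 'dy': np.float64(0.0007), 'dz': np.float64(0.0096), 'spin': np.float64(-0.0001)}
{'dx': np.float64(0.0472), 'dy': np.float64(0.0007), 'dz': np.float64(0.0096), 'spin': np.float64(-0.0001)}
```

>>> step_arm(
  series=[
    {"dx": 0.047,"dy": 0.001,"dz": 0.005,"spin": 0,"jaw": 0.4},
    {"dx": 0.047,"dy": 0.001,"dz": 0.005,"spin": 0,"jaw": 0.4},
    {"dx": 0.047,"dy": 0.001,"dz": 0.01,"spin": 0,"jaw": 0.4},
    {"dx": 0.047,"dy": 0,"dz": 0.03,"spin": 0,"jaw": 0.4},
    {"dx": 0,"dy": 0,"dz": 0.025,"spin": 0,"jaw": 0.4},
    {"dx": 0,"dy": 0,"dz": 0.01,"spin": 0,"jaw": 0.4},
    {"dx": 0,"dy": 0,"dz": 0,"spin": 0,"jaw": 0.4},
  ],
  grip_force=30,
)

```text
clock: 14.88
tool_pos: [0.5815, 0.0391, 0.1021]
tcp_rot: [-3.138, 0.001, 1.332]
force: [-0.0, -0.6, 0.7]
gripper_width: 0.0597
```

```bash
python3 -c "
from h import *
st();plan([.583,.0398,.084],1.33);s=camera('side')['image']
cv2.imwrite('pics/q.png',cv2.resize(s[180:300,320:440],None,fx=5,fy=5,interpolation=cv2.INTER_CUBIC))"
```

```text
t 14.88 p [0.5815 0.0391 0.1021] rot [-3.1384e+00  8.0000e-04  1.3322e+00] F [-0.03 -0.65  0.71] M [ 0.027  0.038 -0.047] w 0.0597
n 1 d [ 0.0015  0.0007 -0.0181] dpsi -0.0022
{'dx': np.float64(0.001), 'dy': np.float64(0.0013), 'dz': np.float64(0.0181), 'spin': np.float64(0.0022)}
```

View pics/q.png

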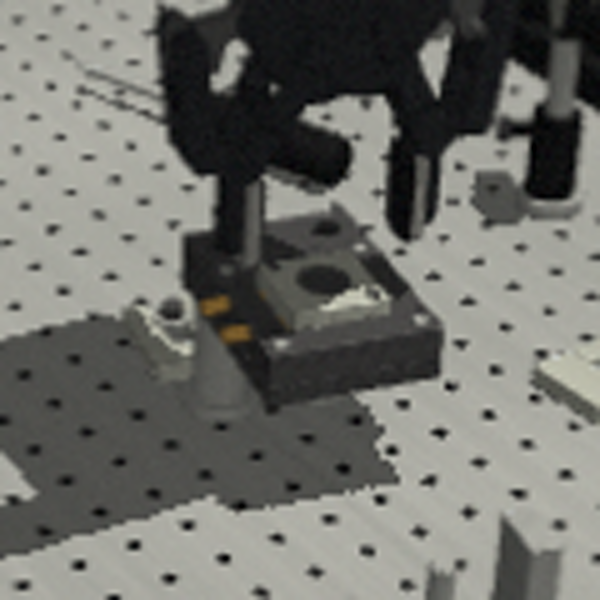

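```bash
python3 -c "
from m import *
S=load('n')['side']
u=np.array([np.cos(1.332),np.sin(1.332)]);v=np.array([-u[1],u[0]]);n=np.array([.5815,.0391])
for b in (.030,-.030,.0375,-.0375):
  for z in (.09,.095,.1):
    print(b,z,[((proj(S,[*(n+a*u+b*v),z])-np.array([320,180])+.5)*5-.5).round(0).tolist() for a in (-.011,.011)])
"
python3 - <<'E'
import cv2
i=cv2.imread('pics/q.png');cv2.imwrite('pics/q2.png',cv2.resize(i[150:290,200:460],None,fx=3,fy=3))
E
```

```text
0.03 0.09 [[262.0, 288.0], [241.0, 260.0]]
0.03 0.095 [[262.0, 277.0], [242.0, 249.0]]
0.03 0.1 [[263.0, 266.0], [242.0, 238.0]]
-0.03 0.09 [[406.0, 264.0], [383.0, 237.0]]
-0.03 0.095 [[407.0, 253.0], [384.0, 226.0]]
-0.03 0.1 [[408.0, 242.0], [385.0, 215.0]]
0.0375 0.09 [[243.0, 291.0], [223.0, 263.0]]
0.0375 0.095 [[244.0, 280.0], [223.0, 252.0]]
0.0375 0.1 [[244.0, 269.0], [224.0, 241.0]]
-0.0375 0.09 [[424.0, 262.0], [401.0, 234.0]]
-0.0375 0.095 [[425.0, 250.0], [401.0, 223.0]]
-0.0375 0.1 [[425.0, 239.0], [402.0, 212.0]]
```

View pics/q2.png

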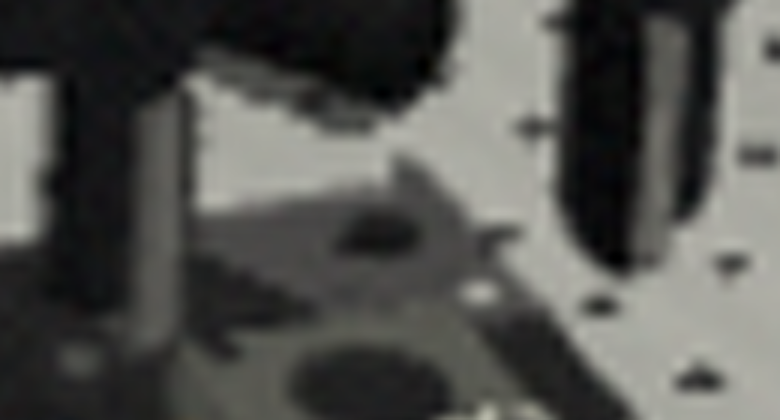

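>>> step_arm(
  series=[
    {"dx": 0.001,"dy": 0.001,"dz": 0.01,"spin": 0,"jaw": 0.4},
    {"dx": 0,"dy": 0,"dz": 0.008,"spin": 0,"jaw": 0.4},
    {"dx": 0,"dy": 0,"dz": 0.002,"spin": 0,"jaw": 0.4},
    {"dx": 0,"dy": 0,"dz": 0,"spin": 0,"jaw": 0.4},
  ],
)

```text
clock: 15.42
tool_pos: [0.5838, 0.0403, 0.0836]
tcp_rot: [-3.141, 0.0, 1.333]
force: [0.7, -0.2, 0.1]
gripper_width: 0.0598
```

```bash
python3 -c "
from h import *
st();s=camera('side')['image']
cv2.imwrite('pics/r.png',cv2.resize(s[210:270,350:430],None,fx=10,fy=10,interpolation=cv2.INTER_CUBIC))"
```

```text
t 15.43 p [0.5838 0.0403 0.0836] rot [-3.1412e+00  1.0000e-04  1.3327e+00] F [ 0.68 -0.2   0.11] M [ 0.031 -0.009  0.019] w 0.0598
```

View pics/r.png

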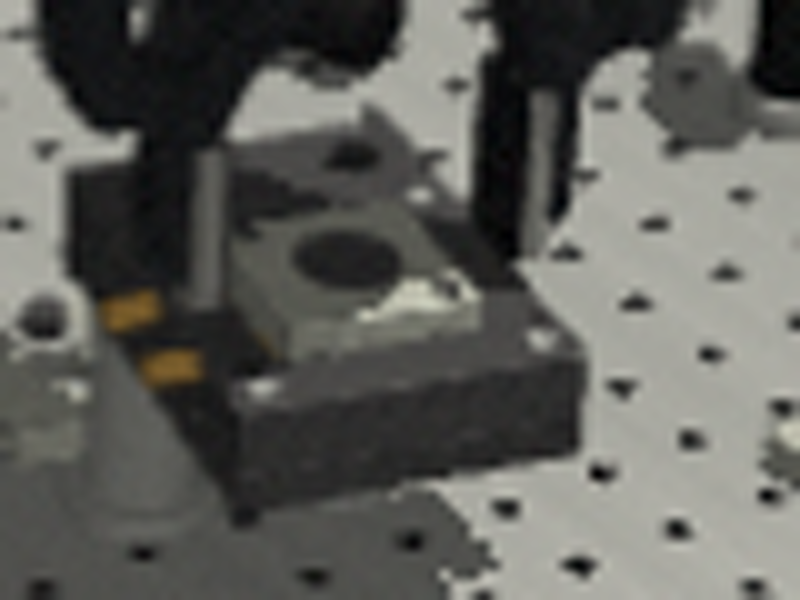

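>>> step_arm(
  series=[
    {"dx": 0,"dy": 0,"dz": 0.0015,"spin": 0,"jaw": 0.1},
    {"dx": 0,"dy": 0,"dz": 0,"spin": 0,"jaw": 0.0},
    {"dx": 0,"dy": 0,"dz": 0,"spin": 0,"jaw": -0.1},
    {"dx": 0,"dy": 0,"dz": 0,"spin": 0,"jaw": -0.3},
    {"dx": 0,"dy": 0,"dz": 0,"spin": 0,"jaw": -1},
    {"dx": 0,"dy": 0,"dz": 0,"spin": 0,"jaw": -1},
  ],
  grip_force=60,
)

```text
clock: 16.23
tool_pos: [0.5837, 0.0405, 0.0825]
tcp_rot: [-3.141, 0.0, 1.333]
force: [-5.1, 0.4, 5.2]
gripper_width: 0.0378
```

```bash
python3 -c "
from h import *
st();s=camera('side')['image']
cv2.imwrite('pics/s.png',cv2.resize(s[210:270,350:430],None,fx=10,fy=10,interpolation=cv2.INTER_CUBIC))"
```

```text
t 16.23 p [0.5837 0.0405 0.0825] rot [-3.1410e+00  1.0000e-04  1.3329e+00] F [-5.13  0.39  5.23] M [ 0.082  0.702 -0.033] w 0.0378
```

View pics/s.png

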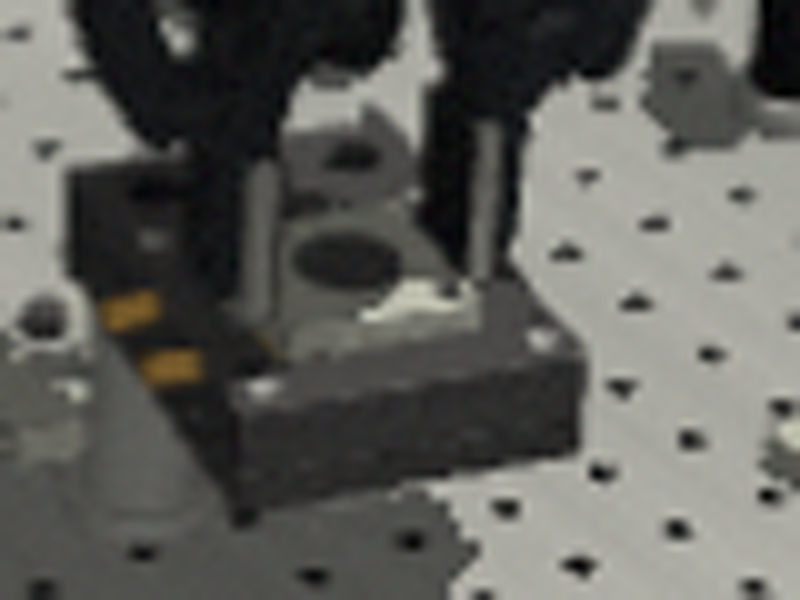

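>>> step_arm(
  series=[
    {"dx": 0,"dy": 0,"dz": -0.002,"spin": 0,"jaw": -1},
    {"dx": 0,"dy": 0,"dz": -0.002,"spin": 0,"jaw": -1},
    {"dx": 0,"dy": 0,"dz": -0.003,"spin": 0,"jaw": -1},
    {"dx": 0,"dy": 0,"dz": -0.004,"spin": 0,"jaw": -1},
    {"dx": 0,"dy": 0,"dz": -0.004,"spin": 0,"jaw": -1},
  ],
)

```text
clock: 16.9
tool_pos: [0.5846, 0.0402, 0.0986]
tcp_rot: [3.14, -0.0, 1.333]
force: [0.2, -0.2, -1.2]
gripper_width: 0.0377
```

>>> step_arm(
  series=[
    {"dx": 0,"dy": 0,"dz": -0.005,"spin": 0,"jaw": -1},
    {"dx": 0,"dy": 0,"dz": -0.015,"spin": 0,"jaw": -1},
    {"dx": 0,"dy": 0,"dz": -0.03,"spin": 0,"jaw": -1},
    {"dx": 0,"dy": 0,"dz": -0.03,"spin": 0,"jaw": -1},
    {"dx": 0,"dy": 0,"dz": 0,"spin": 0,"jaw": -1},
  ],
)

```text
clock: 17.52
tool_pos: [0.5863, 0.0403, 0.1818]
tcp_rot: [3.135, -0.001, 1.333]
force: [0.1, 0.6, 0.0]
gripper_width: 0.0375
```

```bash
python3 -c "
from h import *
st();s=camera('side')['image']
cv2.imwrite('pics/u.png',cv2.resize(s[150:270,330:450],None,fx=5,fy=5,interpolation=cv2.INTER_CUBIC))
plan([.5007,.3015,.12],3.018)"
```

```text
t 17.52 p [0.5863 0.0403 0.1818] rot [ 3.1347e+00 -1.5000e-03  1.3328e+00] F [0.08 0.64 0.04] M [0.004 0.022 0.004] w 0.0375
n 10 d [-0.0845  0.2612 -0.0595] dpsi 1.6852
{'dx': np.float64(0.0234), 'dy': np.float64(-0.0144), 'dz': np.float64(0.006), 'spin': np.float64(-0.1685)}
{'dx': np.float64(0.0255), 'dy': np.float64(-0.0102), 'dz': np.float64(0.006), 'spin': np.float64(-0.1685)}
{'dx': np.float64(0.0268), 'dy': np.float64(-0.0058), 'dz': np.float64(0.006), 'spin': np.float64(-0.1685)}
{'dx': np.float64(0.0274), 'dy': np.float64(-0.0012), 'dz': np.float64(0.006), 'spin': np.float64(-0.1685)}
{'dx': np.float64(0.0272), 'dy': np.float64(0.0034), 'dz': np.float64(0.006), 'spin': np.float64(-0.1685)}
{'dx': np.float64(0.0263), 'dy': np.float64(0.0079), 'dz': np.float64(0.006), 'spin': np.float64(-0.1685)}
{'dx': np.float64(0.0246), 'dy': np.float64(0.0122), 'dz': np.float64(0.006), 'spin': np.float64(-0.1685)}
{'dx': np.float64(0.0222), 'dy': np.float64(0.0161), 'dz': np.float64(0.006), 'spin': np.float64(-0.1685)}
{'dx': np.float64(0.0192), 'dy': np.float64(0.0196), 'dz': np.float64(0.006), 'spin': np.float64(-0.1685)}
{'dx': np.float64(0.0156), 'dy': np.float64(0.0226), 'dz': np.float64(0.006), 'spin': np.float64(-0.1685)}
```

View pics/u.png

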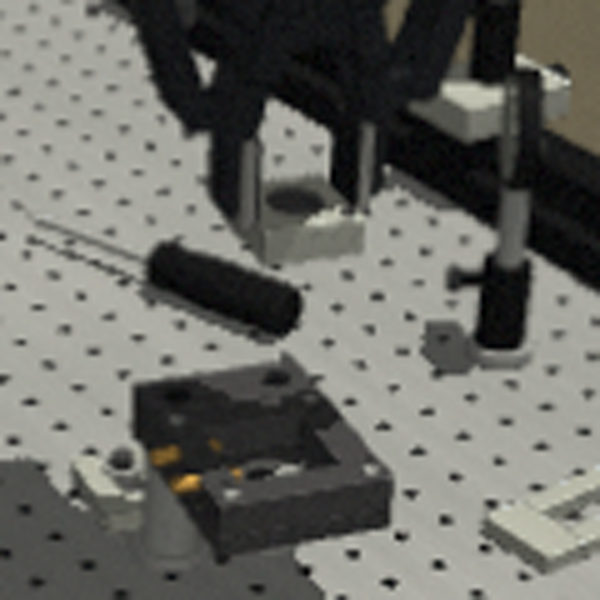

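>>> step_arm(
  series=[
    {"dx": 0.0235,"dy": -0.0145,"dz": 0,"spin": -0.168,"jaw": -1},
    {"dx": 0.0255,"dy": -0.01,"dz": 0,"spin": -0.168,"jaw": -1},
    {"dx": 0.027,"dy": -0.006,"dz": 0,"spin": -0.168,"jaw": -1},
    {"dx": 0.0275,"dy": -0.001,"dz": 0,"spin": -0.168,"jaw": -1},
    {"dx": 0.027,"dy": 0.0035,"dz": 0,"spin": -0.168,"jaw": -1},
    {"dx": 0.0265,"dy": 0.008,"dz": 0,"spin": -0.168,"jaw": -1},
    {"dx": 0.0245,"dy": 0.012,"dz": 0.01,"spin": -0.168,"jaw": -1},
    {"dx": 0.022,"dy": 0.016,"dz": 0.02,"spin": -0.168,"jaw": -1},
    {"dx": 0.019,"dy": 0.0195,"dz": 0.02,"spin": -0.168,"jaw": -1},
    {"dx": 0.0155,"dy": 0.0225,"dz": 0.02,"spin": -0.168,"jaw": -1},
    {"dx": 0,"dy": 0,"dz": 0.02,"spin": 0,"jaw": -1},
    {"dx": 0,"dy": 0,"dz": 0,"spin": 0,"jaw": -1},
  ],
)

```text
clock: 19.08
tool_pos: [0.4986, 0.3, 0.0842]
tcp_rot: [-3.138, -0.005, 3.011]
force: [-0.5, -0.8, -1.7]
gripper_width: 0.0375
```

```bash
python3 -c "
from h import *
st();s=camera('side')['image']
cv2.imwrite('pics/v.png',cv2.resize(s[150:270,210:330],None,fx=5,fy=5,interpolation=cv2.INTER_CUBIC))
plan([.5007,.3015,.0185],3.018)"
```

```text
t 19.07 p [0.4986 0.3    0.0842] rot [-3.1381 -0.0045  3.0108] F [-0.54 -0.79 -1.67] M [-0.024  0.048  0.044] w 0.0375
n 2 d [ 0.0009  0.0012 -0.0673] dpsi 0.0075
{'dx': np.float64(-0.0004), 'dy': np.float64(0.0007), 'dz': np.float64(0.0337), 'spin': np.float64(-0.0037)}
{'dx': np.float64(-0.0004), 'dy': np.float64(0.0007), 'dz': np.float64(0.0337), 'spin': np.float64(-0.0037)}
```

View pics/v.png

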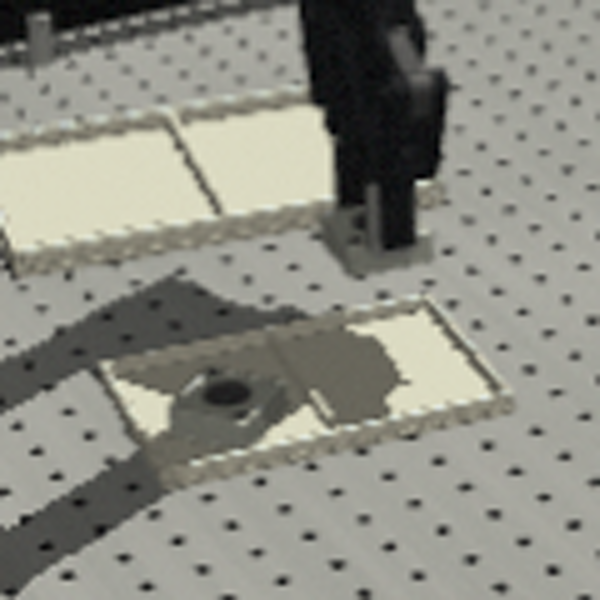

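>>> step_arm(
  series=[
    {"dx": 0,"dy": 0.001,"dz": 0.02,"spin": -0.006,"jaw": -1},
    {"dx": 0,"dy": 0,"dz": 0.02,"spin": 0,"jaw": -1},
    {"dx": 0,"dy": 0,"dz": 0.012,"spin": 0,"jaw": -1},
    {"dx": 0,"dy": 0,"dz": 0,"spin": 0,"jaw": -1},
    {"dx": 0,"dy": 0,"dz": 0,"spin": 0,"jaw": -1},
  ],
)

```text
clock: 19.75
tool_pos: [0.5011, 0.3026, 0.0357]
tcp_rot: [3.141, 0.0, 3.019]
force: [0.2, 0.4, -0.2]
gripper_width: 0.0379
```

```bash
python3 -c "
from h import *
st();s=camera('side')['image']
cv2.imwrite('pics/w.png',cv2.resize(s[180:260,220:320],None,fx=8,fy=7.5,interpolation=cv2.INTER_CUBIC))"
```

```text
t 19.75 p [0.5011 0.3026 0.0357] rot [3.1413e+00 4.0000e-04 3.0187e+00] F [ 0.19  0.35 -0.2 ] M [ 0.023 -0.038 -0.063] w 0.0379
```

View pics/w.png

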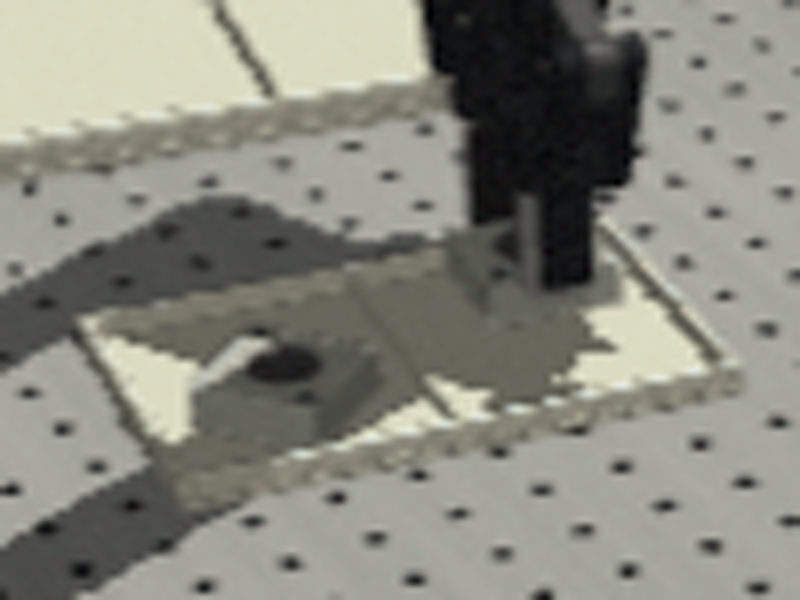

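>>> step_arm(
  series=[
    {"dx": 0,"dy": 0,"dz": 0.008,"spin": 0,"jaw": -1},
    {"dx": 0,"dy": 0,"dz": 0.005,"spin": 0,"jaw": -1},
    {"dx": 0,"dy": 0,"dz": 0.002,"spin": 0,"jaw": -1},
    {"dx": 0,"dy": 0,"dz": 0,"spin": 0,"jaw": -1},
  ],
)

```text
clock: 20.3
tool_pos: [0.5006, 0.3024, 0.02]
tcp_rot: [-3.141, -0.0, 3.019]
force: [0.6, 0.6, -0.8]
gripper_width: 0.0376
```

>>> step_arm(
  series=[
    {"dx": 0,"dy": 0,"dz": 0.001,"spin": 0,"jaw": -1},
    {"dx": 0,"dy": 0,"dz": 0,"spin": 0,"jaw": -1},
  ],
)

```text
clock: 20.55
tool_pos: [0.5009, 0.3025, 0.0195]
tcp_rot: [3.141, 0.0, 3.019]
force: [-0.3, -1.1, -0.3]
gripper_width: 0.0381
```

>>> step_arm(
  series=[
    {"dx": 0,"dy": 0,"dz": 0.001,"spin": 0,"jaw": -1},
    {"dx": 0,"dy": 0,"dz": 0,"spin": 0,"jaw": -1},
  ],
)

```text
clock: 20.8
tool_pos: [0.501, 0.3026, 0.0193]
tcp_rot: [3.141, 0.0, 3.019]
force: [-4.2, -2.4, 7.2]
gripper_width: 0.0377
```

>>> step_arm(
  series=[
    {"dx": 0,"dy": 0,"dz": -0.0005,"spin": 0,"jaw": 0.05},
    {"dx": 0,"dy": 0,"dz": 0,"spin": 0,"jaw": 0.15},
    {"dx": 0,"dy": 0,"dz": 0,"spin": 0,"jaw": 0.4},
    {"dx": 0,"dy": 0,"dz": 0,"spin": 0,"jaw": 0.4},
    {"dx": 0,"dy": 0,"dz": -0.02,"spin": 0,"jaw": 0.4},
    {"dx": 0,"dy": 0,"dz": -0.05,"spin": 0,"jaw": 0.4},
    {"dx": 0,"dy": 0,"dz": -0.05,"spin": 0,"jaw": 0.4},
    {"dx": 0,"dy": 0,"dz": -0.05,"spin": 0,"jaw": 0.4},
    {"dx": 0,"dy": 0,"dz": -0.05,"spin": 0,"jaw": 0.4},
    {"dx": 0,"dy": 0,"dz": 0,"spin": 0,"jaw": 0.4},
  ],
)

```text
clock: 22.05
tool_pos: [0.5035, 0.3038, 0.2468]
tcp_rot: [3.135, 0.01, 3.019]
force: [0.9, -0.0, 0.4]
gripper_width: 0.0597
```

```bash
python3 -c "
from h import *
st();o=snap('z')"
```

```text
t 22.05 p [0.5035 0.3038 0.2468] rot [3.1352 0.0098 3.0188] F [ 0.94 -0.04  0.42] M [-0.026 -0.053 -0.052] w 0.0597
```

View pics/z_side.png

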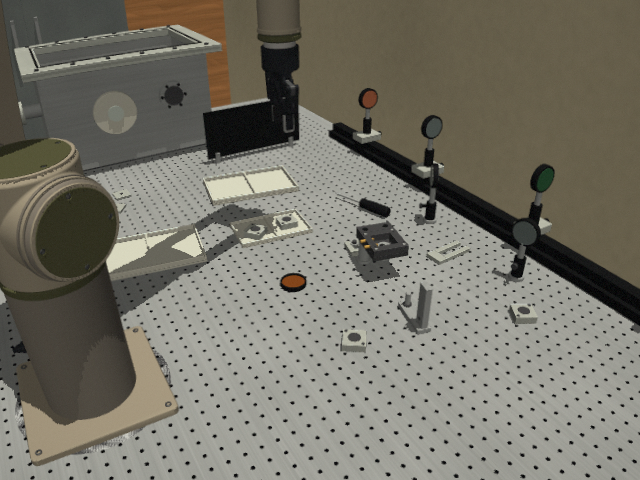

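View pics/z_top.png

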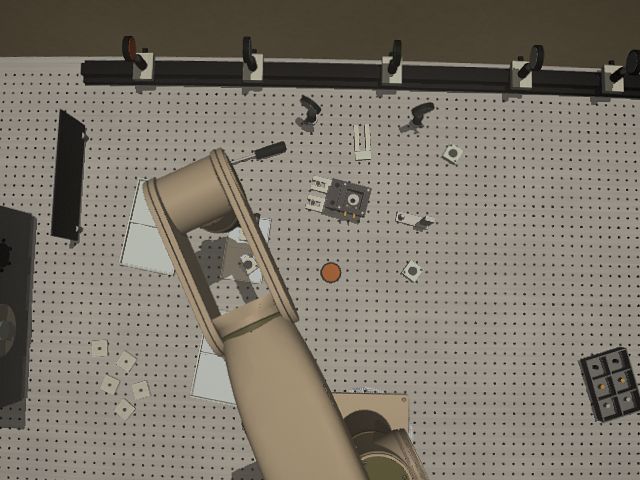

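```bash
python3 -c "
from h import *
s=load('z')['side']['image']
cv2.imwrite('pics/z2.png',cv2.resize(s[195:255,220:320],None,fx=8,fy=8,interpolation=cv2.INTER_CUBIC))"
```

View pics/z2.png

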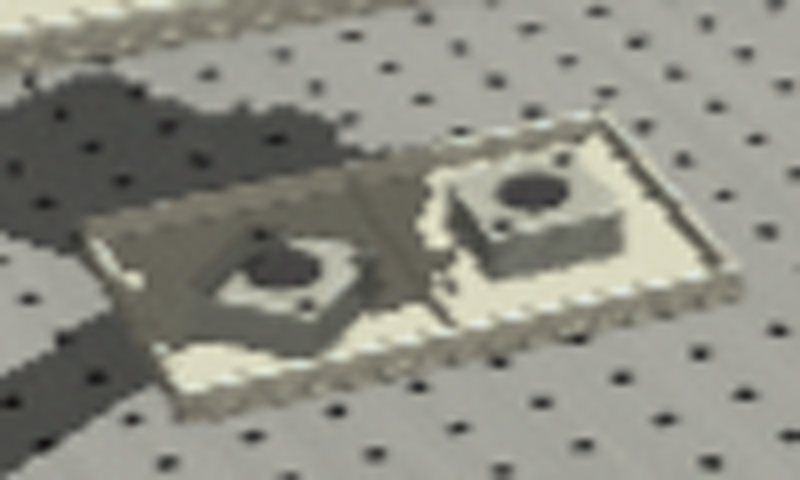

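The carrier lies flat in the empty compartment (crop 8×, top centre about (533,192)), clear of all four walls. The spare carrier beside it hasn't moved, the tool is standing, and the robot touches nothing.

```bash
python3 -c "
from h import *
print(job_done());st()"
```

```text
the job is handed in; nothing more can be done
None
the job is handed in; nothing more can be done
```

The carrier is out of the nest and lying flat in the tray's empty compartment. I handed the job in at about 22 s.

- **Pressing out:** I felt round the underside with the pin and found the hole on the nest's +y side. The carrier slid up at about 9–11 N. The largest net push I read was about 14 N, on the nest's underside while searching. Readings came only at the end of each move, so peaks in between were not seen. The camera showed the carrier about 7 mm proud, nearly level, after the tool was lowered.
- **Tool:** It stands on the table on the nest's open side, roughly 7 cm from the block.
- **Carrier:** I gripped it by its two y faces, pulled it out and set it down until I felt the tray floor (about 7 N), then released it.
- **Last check:** The side picture shows it flat and clear of the walls, and the spare carrier beside it undisturbed. The other things look unmoved, and the gripper was about 0.25 m up, touching nothing. In the top picture the arm partly hid the tray, so that check rests on the side view alone.
- **Disagreement:** The two cameras differed by 2–5 mm on the tool and nest positions. I found the hole by touch rather than relying on either camera.

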